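# Change over the tile-drilling jig and file the drilled test tiles

## Task

The tile in the drilling jig is done: flip the toggle clamp's handle over to open the clamp, take the tile out, and slide it and every other drilled tile lying about (the short ones with a hanging hole) fully home into the flat pockets of the sample case, one to a pocket, in any order. Then lay the long tile that has no hole yet flat in the jig, between the side fences and up against the end stop, and flip the handle back over until the clamp is locked down on it. Leave the pots and the bowl at the back where they stand.

Things in the scene. Friction and masses are not known exactly. Their poses are not given: they have to be found in the camera images.
- jig: drilling jig, fixed: plywood board 230 x 130 x 18 mm with a tile nest and a steel toggle clamp. Origin at the centre of the underside; x points from the nest (robot side) to the clamp, z up. The clamp stands at x = 20 to 65, y = +-27 mm. The nest lies along y = 0: a packing strip 28 mm wide, top at z = 26, from x = -61 to -1 mm, carries the tile, which overhangs it at the sides.
- jig_stop (a point): middle of the foot of the nest's end stop (40 wide, 7 mm high), at x = 0.5, z = 26 mm of the jig; axes as the jig's. Two side fences, 43 mm apart with flared lips 10 mm above the strip, run from 27 mm in front of it (-x) to 3 mm behind. Farther in front a tile's sides are free for fingers, down to the board. A long tile touching the stop has its centre 39 mm in front of it, a short one 31 mm.
- clamp_arm (a joint): angle of the hold-down arm: 0 clamped (level over the nest, its rubber foot pressing on the tile 20 mm from the end stop with about 20 N), 1.5 fully open (upright, clear of a gripper over the front of the nest). Arm, handle and links move together as one linkage; a few newtons at the grip move it, most near the locked end as the links pass centre. It stays open or locked when let go.
- clamp_handle (a joint): angle of the handle relative to the arm: 0 locked over centre (on its stop), rising to about 0.68 half way, about 0.35 fully open. It is past centre, and so locked, below about 0.1.
- clamp_grip (a point): middle of the handle's grip, a round red bar 16 mm thick, 56 mm long (28 mm each way along the handle, upright when locked, level when open); pinch it from above across the jig's y. Opening, it goes over backwards and down on a circle (within 1.5 mm) of radius 108 mm in the jig's x-z plane about point clamp_centre. To lock, take it back along the circle until it stops.
- clamp_centre (a point): centre of the circle along which the grip moves: x = 30, y = 0, z = 45.5 mm of the jig. Seen from it the locked grip lies 8 mm towards the nest (-x) and 107 mm up; the fully open grip 107 mm back (+x) and 12 mm up.
- clamp_pad: round rubber foot of the clamp, 16 mm across, sprung by 2.5 mm; origin at the centre of its underside.
- jig_tile: drilled and glazed test tile, 62 x 40 x 8 mm, 45 g, with a small hanging hole near one end; lies flat, glaze up. Origin at the centre of its underside, x along its 62 mm length, z up. Pinch it across the 40 mm. Starts clamped in the jig, against the end stop.
- tile_a: drilled and glazed test tile, 62 x 40 x 8 mm, 45 g, with a small hanging hole near one end; lies flat, glaze up. Origin at the centre of its underside, x along its 62 mm length, z up. Pinch it across the 40 mm. Lies on the worktop (or is absent).
- tile_b: drilled and glazed test tile, 62 x 40 x 8 mm, 45 g, with a small hanging hole near one end; lies flat, glaze up. Origin at the centre of its underside, x along its 62 mm length, z up. Pinch it across the 40 mm. Lies on the worktop (or is absent).
- tile_c: drilled and glazed test tile, 62 x 40 x 8 mm, 45 g, with a small hanging hole near one end; lies flat, glaze up. Origin at the centre of its underside, x along its 62 mm length, z up. Pinch it across the 40 mm. Lies on the worktop (or is absent).
- long_tile: white-glazed test tile without a hole, longer than the others: 78 x 40 x 8 mm, 55 g; lies flat on the worktop. Origin at the centre of its underside, x along its 78 mm length, z up. Either end may go to the stop.
- case: sample case, fixed: wooden tray 108 deep (x), 197 wide (y), 23.5 mm high, with a clear cover. Origin at the centre of the underside, x from the open front (robot side) to the back. Four pockets centred at y = -72, -24, 24 and 72 mm, all empty at first, each 43 mm wide between pointed 5 mm dividers, 11.5 mm high, from x = -8 to the closed back at x = 46 mm.
- case_front (a point): middle of the case's front sill, at x = -54, z = 8 mm of the case (axes as the case's): the 8 mm floor runs out open for 46 mm from here to the pockets, so a tile can be set down there. A tile that is home touches the back: its centre is 69 mm behind this point (+x) and 8 mm of it stand out of the pocket, so push the last 20 mm with shut fingertips on its rear edge.
- banding_wheel: banding wheel (potter's turntable), furniture that does not move: a disc 200 mm across, its top about 110 mm above the worktop, left of the jig; keep the gripper clear of it. Origin under its centre.
- pot_a: glaze pot, 62 mm wide, 65 mm high, at the back of the worktop; bystander. Origin at the centre of its underside.
- pot_b: small glaze pot, 54 mm wide, 51 mm high, at the back; bystander. Origin at the centre of its underside.
- bowl: small bowl, 91 mm wide, 36 mm high, at the back; bystander. Origin at the centre of its underside.
Mind the look-alikes: they are no part of the job. What is shaped like the jig_tile but purple is not meant.

How it is judged:
On the way, in this order (a step that is already met when the one before it is completed fails the run):
1. the clamp is opened, the drilled tile still lying in the jig (value of joint clamp_arm above 1.1 rad and horizontal distance between jig_tile and jig below 0.05 m), for 0.2 s.
2. the drilled tile from the jig is in the sample case (x of jig_tile in the frame of case between 0.01 and 0.021 m and y of jig_tile in the frame of case between -0.098 and 0.098 m and z of jig_tile in the frame of case between 0.004 and 0.0125 m and angle between the x axis of jig_tile and the x axis of case, either way round below 0.12 rad), for 0.2 s.
3. the long tile is in the jig and the clamp is locked down on it (x of long_tile in the frame of jig between -0.044 and -0.035 m and y of long_tile in the frame of jig between -0.006 and 0.006 m and z of long_tile in the frame of jig between 0.022 and 0.0295 m and angle between the x axis of long_tile and the x axis of jig, either way round below 0.12 rad and value of joint clamp_handle between -0.1 and 0.05 rad and value of joint clamp_arm below 0.06 rad and contact force between clamp_pad and long_tile above 5 N), for 0.2 s.
At the end, for the whole second after the job is handed in: Every drilled tile present lies flat in a case pocket, at most 5 mm short of its back; the long tile lies flat in the jig between the fences, within 5 mm of the end stop, the clamp locked over centre (handle under 0.05 rad) and pressing on it with over 5 N; all at rest; pots and bowl unmoved (all of step 2 and all of step 3 and x of tile_a in the frame of case between 0.01 and 0.021 m and y of tile_a in the frame of case between -0.098 and 0.098 m and z of tile_a in the frame of case between 0.004 and 0.0125 m and angle between the x axis of each of tile_a, tile_b, tile_c and the x axis of case, either way round below 0.12 rad and x of tile_b in the frame of case between 0.01 and 0.021 m and y of tile_b in the frame of case between -0.098 and 0.098 m and z of tile_b in the frame of case between 0.004 and 0.0125 m and x of tile_c in the frame of case between 0.01 and 0.021 m and y of tile_c in the frame of case between -0.098 and 0.098 m and z of tile_c in the frame of case between 0.004 and 0.0125 m and linear speed of each of jig_tile, tile_a, tile_b, tile_c, long_tile below 0.02 m/s); the robot touches nothing.
It fails at once if a pot or the bowl is pushed more than 30 mm from its place (distance of any of pot_a, pot_b, bowl from where it was at the start of the episode above 0.03 m).
Of tile_a, tile_b, tile_c only 1 to 3 are there at a start; the rules pass over those that are not, and their reading is None.
At some moment in a run one of tile_a, tile_b, tile_c may be knocked a few centimetres aside while the robot is not near it.
Once in a run the grip may slacken for a moment while it holds something.
It also fails if it takes over 210 s, if anything falls off the work surface, if the arm or the gripper's body presses on something with over 40 N, if the wrist force passes 120 N, or if a joint passes its speed limit or range.

## Robot

A 7-joint arm with a two-finger parallel gripper is mounted at the origin on a cart in front of the work surface, level with it; the furniture and walls round the work are solid. World frame = base frame: x ahead of the robot, y to its left, z up, the work surface at z = 0. Lengths are in m, angles in rad, forces in N, time in s.
With the tool pointing down it reaches from about 0.4 to 0.75 m from the base axis. Payload 19.5 kg.
Tool frame: the origin (TCP) lies at the centre of the arm's flange, where the gripper is bolted on; the fingertips stand 173 mm ahead of it and the grasp point (between the pads) lies 155 mm ahead of it; z points along the fingers, y is the line along which they close (so a half turn about z gives the same grasp; the last joint's range is limited). The gripper opens to 85 mm and grips with 20 to 120 N. Pads are 22 mm wide; open, the fingers measure 114 mm over their backs; the gripper's body (76 mm by 85 mm) begins 54 mm behind the grasp point. The pads swing forward as they close: fully open they stand 13 mm farther back than shut.
Start: joints at [-1.224, 0.707, -0.028, 1.485, 0.022, 0.951, -0.075], TCP at [0.218, 0.532, 0.405] pointing down, gripper open.
Joint ranges: [-2.71, 2.71], [-0.32, 2.16], [-1.57, 1.52], [0, 2.45], [-1.46, 4.6], [0, 2.02], [-2.83, 2.83]. Speed limits (rad/s): [1.89, 1.89, 2.57, 2.57, 3.01, 3.01, 3.01].

## Interface

Orientations are given as [roll, pitch, yaw] about the fixed x, y, z axes, in that order (R = Rz(yaw) Ry(pitch) Rx(roll)).
In Python, from cell import get_state, grab_frame, hand_in gives the robot as it stands. The module is installed in compiled form; this text tells all that it offers.
- The arm moves only by the tool step_arm, never from a script. Its argument "steps" is text: rows parted by semicolons, each of 7 numbers parted by spaces: the shift along the tool's x, y, z in mm, then the turn, a rotation vector about the tool's x, y, z in degrees, then the opening, from 0 (shut) to 1 (fully open). A call has 1 to 5 rows; each row shifts and turns the commanded pose from where the row before left it, along the tool's axes as they then stand; what a row does not reach is not made up. A row lasts 1/10 s, in which the tool goes at most 50 mm and 8.59 degrees, less where a joint would pass 70% of its speed; a pose out of reach is approached as far as the arm can. A call with a gripper value outside its range is refused whole. The fingers move at their own pace and stop on an object; "newtons" is the grip in N (left out, the last holds). Time passes only in rows, so rows that do not move let the fingers close. It gives the time, the measured TCP pose, the force, the opening and the grip force at its end, in the units of the state.
- get_state(): the state, without advancing time (a new reading comes with each control period).
- grab_frame(name): name is "scene" or "top"; returns a dict with "img" (384x512x3 uint8, blue, green, red), "range_z" (384x512 float32, m along the optical axis (not along the pixel's ray), 0 where there is no reading), "camera_matrix" (3x3 intrinsics, pixels), "dist" ([k1, k2, p1, p2, k3] as OpenCV has them; the pictures are not rectified), "R" (3x3) and "t" (3): a world point X has camera coordinates R X + t. Camera axes: x right, y down, z forward; pixel columns grow to the right and rows downward; lengths in m; the calibration is good to about 2 mm. A picture is of the moment at which its call begins.
- hand_in(): hands the job in; it is judged then, once.
The state is a dict: "t": time; "joint_pos": joint angles; "joint_vel": joint speeds; "effort": joint torques, N m; "tcp_pos": TCP position; "tcp_rot": TCP orientation; "ft_force": force on the tool from outside, world axes, zero at the start; "wrist_torque": the same for the moment, N m; "finger_gap": opening from 0.0 (shut) to 1.0 (fully open); "gripper_force": force on a finger pad.
Only numpy, scipy, OpenCV 4.12 (cv2) and the standard library are available. Lean on these libraries where they do the work, as an engineer would, in place of code of your own. Each camera call takes 0.05 s, during which the arm holds its last target. There are 200 camera calls.

## Working session

There is one attempt and no reset: what is moved stays moved. The work goes in short steps, Python scripts to look and compute and a tool call to move; the robot and the scene stay as the last step left them, time stands still between calls to the robot, and variables do not carry over. Pictures are saved under pics/ and viewed, at most 14 in all, crops included, and the job is handed in when it is done.

Besides the shell and the picture viewer there is one more tool, called after "Call:" by a JSON object that holds its "method" and its "body", one argument or row to a line. step_arm: Moves the arm, as the interface text tells. Its arguments: {"type":"object","properties":{"steps":{"type":"string"},"newtons":{"type":"number"}},"required":["steps"]}

```bash
mkdir -p pics
cat > h.py <<'E'
import numpy as np, cv2, pickle
from cell import get_state, grab_frame, hand_in
from scipy.spatial.transform import Rotation as Ro
def snap(n,f):
    d=grab_frame(n); pickle.dump(d,open(f'pics/{f}.pkl','wb')); cv2.imwrite(f'pics/{f}.png',d['img']); return d
def load(f): return pickle.load(open(f'pics/{f}.pkl','rb'))
def ray(d,u,v):
    p=cv2.undistortPoints(np.array([[[u,v]]],float),d['camera_matrix'],d['dist'])[0,0]
    return np.array([p[0],p[1],1.])
def atz(d,u,v,z):
    r=d['R'].T@ray(d,u,v); c=-d['R'].T@d['t']; return c+r*(z-c[2])/r[2]
def atd(d,u,v):
    z=float(np.median(d['range_z'][int(v)-1:int(v)+2,int(u)-1:int(u)+2])); return d['R'].T@(ray(d,u,v)*z-d['t'])
def proj(d,X): return cv2.projectPoints(np.array(X,float).reshape(-1,3),cv2.Rodrigues(d['R'])[0],d['t'],d['camera_matrix'],d['dist'])[0][:,0]
def cloud(d):
    h,w=d['range_z'].shape; u,v=np.meshgrid(np.arange(w),np.arange(h))
    p=cv2.undistortPoints(np.stack([u,v],-1).reshape(-1,1,2).astype(float),d['camera_matrix'],d['dist'])[:,0]
    z=d['range_z'].ravel(); P=np.c_[p*z[:,None],z]; return ((P-d['t'])@d['R']).reshape(h,w,3)
E
python3 - <<'E'
from h import *
s=get_state()
print({k:np.round(v,3) for k,v in s.items()})
for n in ('scene','top'):
    d=snap(n,n+'0'); print(n,d['t'],(-d['R'].T@d['t']).round(3),d['R'].round(2).tolist(),d['camera_matrix'].round(0).tolist())
a=cv2.vconcat([load('scene0')['img'],load('top0')['img']])
E
```

```text
{'t': np.float64(0.0), 'joint_pos': array([-1.224,  0.707, -0.028,  1.485,  0.022,  0.951, -0.075]), 'joint_vel': array([-0.   , -0.   ,  0.   ,  0.001,  0.001,  0.   ,  0.   ]), 'effort': array([-1.0000e-03, -8.8323e+01,  1.2340e+00, -2.3617e+01,  1.7000e-02,
        7.0000e-03,  0.0000e+00]), 'tcp_pos': array([0.218, 0.532, 0.404]), 'tcp_rot': array([-3.141,  0.   ,  2.753]), 'ft_force': array([ 0.718,  1.423, -0.098]), 'wrist_torque': array([0.044, 0.004, 0.019]), 'gripper_force': np.float64(0.0), 'finger_gap': np.float64(1.001)}
scene [-0.22126088  0.46189642  0.93183239] [-0.171 -0.345  0.991] [[0.44, -0.9, -0.02], [-0.66, -0.31, -0.69], [0.61, 0.31, -0.73]] [[368.0, 0.0, 260.0], [0.0, 368.0, 198.0], [0.0, 0.0, 1.0]]
top [0.02877615 0.55227223 1.11203983] [0.492 0.067 1.138] [[0.01, -1.0, 0.03], [-1.0, -0.01, -0.05], [0.05, -0.03, -1.0]] [[356.0, 0.0, 255.0], [0.0, 356.0, 194.0], [0.0, 0.0, 1.0]]
```

View pics/scene0.png

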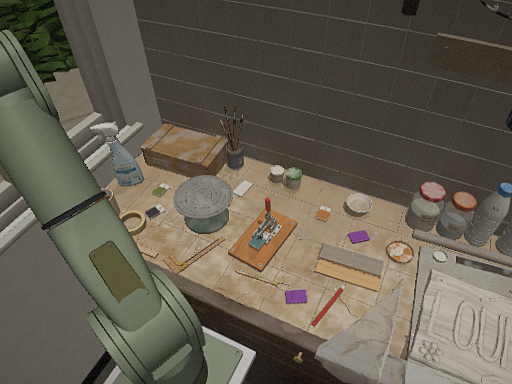

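View pics/top0.png

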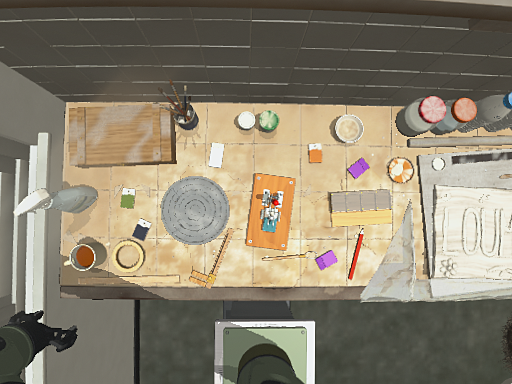

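The top view shows the jig at (271,211), the case at (361,207), and the white long tile at about (216,155). The drilled-tile candidates are green (128,198), navy (143,230), orange (316,153), and the clamped one at (270,225). Purple look-alikes lie at (359,168) and (326,260). I'll check them in a close crop.

Run:
```python
from h import *
d=load('top0'); im=d['img']
def c(u,v,w=44,h=44,s=6): return cv2.resize(im[v-h//2:v+h//2,u-w//2:u+w//2],None,fx=s,fy=s,interpolation=cv2.INTER_CUBIC)
a=cv2.hconcat([c(128,198),c(143,230),c(316,153)]);b=cv2.hconcat([c(216,155),c(359,168),c(326,260)])
cv2.imwrite('pics/crop0.png',cv2.vconcat([a,b]))
for n in('top0','scene0'):
  d=load(n); C=cloud(d); ok=(d['range_z']>0)
  m=ok&(abs(C[...,2])<.03)&(C[...,0]>.35)&(C[...,0]<.75)
  print(n,m.sum(),np.median(C[m][:,2]))
d=load('top0')
for p in [(128,198),(143,230),(316,155),(216,155),(359,168),(326,260),(270,225),(275,201),(195,210)]: print(p,atd(d,*p).round(3))
```

```text
top0 40965 0.002553456526164047
scene0 29403 0.0018750940759938335
(128, 198) [0.536 0.435 0.011]
(143, 230) [0.435 0.385 0.009]
(316, 155) [ 0.678 -0.163  0.011]
(216, 155) [0.675 0.158 0.009]
(359, 168) [ 0.638 -0.303  0.011]
(326, 260) [ 0.343 -0.194  0.011]
(270, 225) [ 0.454 -0.013  0.036]
(275, 201) [ 0.524 -0.016  0.179]
(195, 210) [0.499 0.208 0.113]
```

View pics/crop0.png

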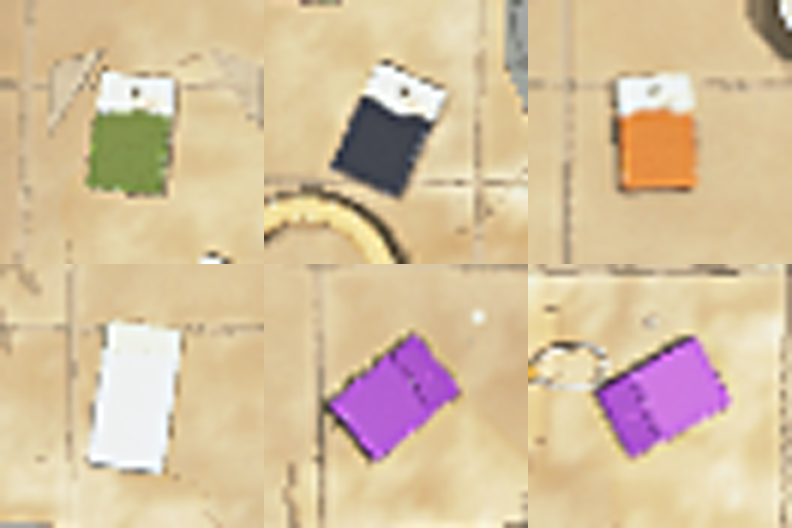

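The crop confirms it: green, navy and orange each have a hole, the plain white one is the long tile, and the purple ones are decoys. Next I fit poses in both views.

```bash
cat > fit.py <<'E'
from h import *
from scipy.optimize import minimize
from scipy.ndimage import map_coordinates
def grad(d,s=0.8):
    im=cv2.GaussianBlur(d['img'],(0,0),s).astype(np.float32)
    gx=cv2.Sobel(im,cv2.CV_32F,1,0);gy=cv2.Sobel(im,cv2.CV_32F,0,1)
    return gx,gy
def outline(L,W,n=40,sides='nsew'):
    t=np.linspace(-.47,.47,n); o=[]; N=[]
    for k,(p,nn) in dict(n=(np.c_[0*t+L/2,t*W],(1,0)),s=(np.c_[0*t-L/2,t*W],(-1,0)),e=(np.c_[t*L,0*t-W/2],(0,-1)),w=(np.c_[t*L,0*t+W/2],(0,1))).items():
        if k in sides: o.append(p);N.append(np.tile(nn,(n,1)))
    return np.vstack(o),np.vstack(N)
def score(p,ds,L,W,z,sides):
    x,y,a=p; R=np.array([[np.cos(a),-np.sin(a)],[np.sin(a),np.cos(a)]])
    O,N=outline(L,W,sides=sides); s=0
    P=O@R.T+[x,y]; Q=P+N@R.T*.002
    for d,(gx,gy) in ds:
        u=proj(d,np.c_[P,np.full(len(P),z)]); n=proj(d,np.c_[Q,np.full(len(P),z)])-u; n/=np.linalg.norm(n,axis=1)[:,None]
        g=0
        for c in range(3):
            g=g+abs(map_coordinates(gx[...,c],[u[:,1],u[:,0]],order=1)*n[:,0]+map_coordinates(gy[...,c],[u[:,1],u[:,0]],order=1)*n[:,1])
        s+=np.minimum(g,600).mean()
    return -s/len(ds)
def fit(ds,L,W,z,p0,rng=.012,ar=.5,sides='nsew'):
    best=(0,None)
    for a in np.arange(-ar,ar+.01,.05):
        for dx in np.arange(-rng,rng+1e-6,.003):
            for dy in np.arange(-rng,rng+1e-6,.003):
                p=np.array(p0)+[dx,dy,a]; s=score(p,ds,L,W,z,sides)
                if s<best[0]: best=(s,p)
    r=minimize(score,best[1],args=(ds,L,W,z,sides),method='Nelder-Mead',options=dict(initial_simplex=best[1]+np.array([[0,0,0],[.0015,0,0],[0,.0015,0],[0,0,.03]])))
    return r.x,r.fun
def prep(*n): 
    return [(lambda d:(d,grad(d)))(load(i)) for i in n]
E
cat > p1.py <<'E'
from fit import *
T=prep('top0');S=prep('scene0')
for n,L,W,z,p0,ar in [('green',.062,.04,.008,(.536,.435,-.08),.3),('navy',.062,.04,.008,(.435,.385,-.5),.3),('orange',.062,.04,.008,(.682,-.163,0),.3),('long',.078,.04,.008,(.675,.158,-.1),.3),('jig',.23,.13,.018,(.504,-.017,-.09),.1),('case',.108,.197,.0235,(.51,-.3,.03),.1)]:
    for nm,ds in (('top',T),('scene',S)):
        x,f=fit(ds,L,W,z,p0,ar=ar); print(n,nm,x.round(4),round(f))
E
python3 p1.py
```

```text
green top [ 0.5356  0.4377 -0.0792] -502
green scene [ 0.5369  0.4354 -0.0031] -264
navy top [ 0.4361  0.3921 -0.4055] -539
navy scene [ 0.4215  0.4002 -0.5861] -460
orange top [ 0.6867 -0.1606  0.0149] -386
orange scene [ 0.6886 -0.1602  0.0331] -250
long top [ 0.6772  0.1581 -0.144 ] -445
long scene [ 0.6794  0.1588 -0.126 ] -412
jig top [ 0.497  -0.0129 -0.1171] -443
jig scene [ 0.49   -0.0201 -0.1336] -359
case top [ 0.5124 -0.3076  0.0571] -363
case scene [ 0.5025 -0.3049  0.0752] -254
```

Run:
```python
from fit import *
def dr(name,items,u0,v0,w,h,s):
    d=load(name); im=cv2.resize(d['img'][v0:v0+h,u0:u0+w],None,fx=s,fy=s,interpolation=cv2.INTER_CUBIC)
    for (x,y,a),L,W,z,col in items:
        R=np.array([[np.cos(a),-np.sin(a)],[np.sin(a),np.cos(a)]])
        P=np.array([[1,1],[1,-1],[-1,-1],[-1,1]])/2*[L,W]@R.T+[x,y]
        u=(proj(d,np.c_[P,np.full(4,z)])-[u0,v0]+.5)*s-.5
        cv2.polylines(im,[np.round(u*16).astype(np.int32)],True,col,1,cv2.LINE_AA,4)
    return im
B=(255,0,0);G=(0,255,0)
jt=lambda x,y,a:(x-.0305*np.cos(a),y-.0305*np.sin(a),a)
j=(.497,-.0129,-.1171);c=(.5124,-.3076,.0571)
it=[(j,.23,.13,.018,G),(c,.108,.197,.0235,G),(jt(*j),.062,.04,.034,B)]
a=dr('top0',it,240,160,160,100,5)
b=dr('scene0',it,225,190,170,90,5)[:, :800]
cv2.imwrite('pics/ov1.png',cv2.vconcat([a,np.pad(b,((0,0),(0,max(0,800-b.shape[1])),(0,0)))[:450]])[:950]) 
x=cv2.imread('pics/ov1.png'); cv2.imwrite('pics/ov1.png',cv2.resize(x,(505,600),interpolation=cv2.INTER_AREA))
cv2.imwrite('pics/ov1a.png',a);
```

```text
(no output)
```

View pics/ov1a.png

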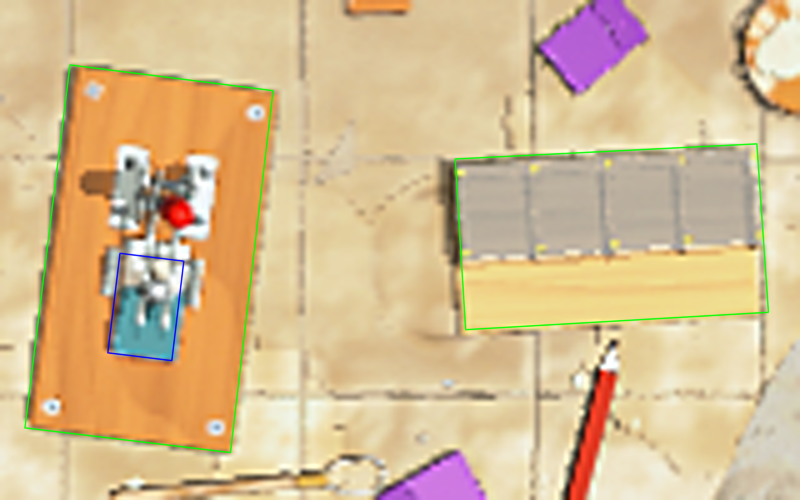

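The jig fit lies on the board edges, with corners at about (70,65), (273,90), (230,452) and (25,428) in the crop. The case outline is slightly large, so I refit it with two levels, sill and cover.

```bash
cat >> h.py <<'E'
JIG=np.array([.497,-.0129,-.1171])
def rot(a): return np.array([[np.cos(a),-np.sin(a)],[np.sin(a),np.cos(a)]])
def fr(F,x,y): return F[:2]+rot(F[2])@[x,y]
def go(x,y,z,yaw):
    "needed move: turn about tool z (deg), then shift in tool axes (mm); z = TCP height"
    s=get_state(); r=Ro.from_euler('xyz',s['tcp_rot']); g=Ro.from_euler('xyz',[np.pi,0,yaw])
    print('turn',(r.inv()*g).as_rotvec(degrees=True).round(1),'shift',(g.inv().apply(np.array([x,y,z])-s['tcp_pos'])*1000).round(1))
E
python3 - <<'E'
from fit import *
T=prep('top0')
def sc(p,ds=T):
    x,y,a=p; tot=0
    for xc,L,W,z,sd in ((.023,.062,.197,.0235,'new'),(-.031,.046,.197,.008,'sew')):
        c=fr(p,xc,0); tot+=score((c[0],c[1],a),ds,L,W,z,sd)
    for yd in (-.048,0,.048):
        c=fr(p,.023,yd+.01); tot+=.3*score((c[0],c[1],a),ds,.06,.02,.0235,'e')
    return tot
best=min(((sc(p),p) for p in [np.array([.511+i*.002,-.306+j*.002,.057+k*.01]) for i in range(-5,6) for j in range(-5,6) for k in range(-4,5)]),key=lambda t:t[0])
r=minimize(sc,best[1],method='Nelder-Mead',options=dict(initial_simplex=best[1]+np.array([[0,0,0],[.0015,0,0],[0,.0015,0],[0,0,.02]])))
print(best,r.x,r.fun)
p=r.x
d=load('top0');s=6;u0,v0=320,180;im=cv2.resize(d['img'][v0:v0+60,u0:u0+85],None,fx=s,fy=s,interpolation=cv2.INTER_CUBIC)
def ln(pts,z):
    u=(proj(d,[[*fr(p,*q),z] for q in pts])-[u0,v0]+.5)*s-.5
    cv2.polylines(im,[np.round(u*16).astype(np.int32)],False,(0,255,0),1,cv2.LINE_AA,4)
ln([(-.008,.0985),(.054,.0985),(.054,-.0985),(-.008,-.0985),(-.008,.0985)],.0235)
ln([(-.008,.0985),(-.054,.0985),(-.054,-.0985),(-.008,-.0985)],.008)
for y in(-.048,0,.048): ln([(-.008,y),(.054,y)],.0235)
cv2.imwrite('pics/case1.png',im)
x,y=fr(JIG,.022,0); print(x,y)
go(x,y,.405,np.pi+JIG[2])
E
```

```text
(np.float64(-743.1594508329122), array([ 0.513, -0.31 ,  0.067])) [ 0.51272751 -0.30939244  0.06906536] -750.0905958597143
0.5188493357722421 -0.015470316383603413
turn [ -0.1  -0.  -15.6] shift [-362.8 -508.6   -0.7]
```

View pics/case1.png

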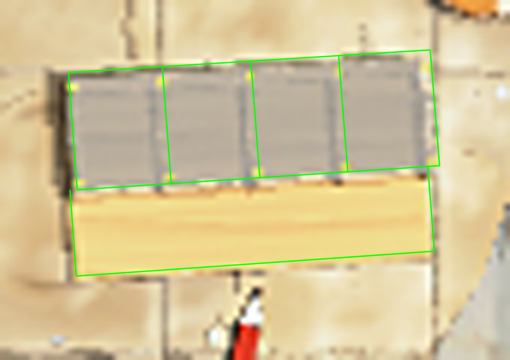

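Call:
{"method": "step_arm", "body": {
  "steps": "0 0 0 0 0 -7.8 0.6;0 0 0 0 0 -7.8 0.6;-28 -39 0 0 0 0 0.6;-28 -39 0 0 0 0 0.6;-28 -39 0 0 0 0 0.6",
  "newtons": 30
}}

```text
t: 0.6
tcp_pos: [0.2882, 0.4044, 0.4045]
tcp_rot: [-3.141, -0.0, 3.026]
ft_force: [1.3, 1.2, -0.1]
finger_gap: 0.6
gripper_force: 0.0
```

Call:
{"method": "step_arm", "body": {
  "steps": "-28 -39 0 0 0 0 0.6;-28 -39 0 0 0 0 0.6;-28 -39 0 0 0 0 0.6;-28 -39 0 0 0 0 0.6;-28 -39 0 0 0 0 0.6"
}}

```text
t: 1.1
tcp_pos: [0.4047, 0.1943, 0.4047]
tcp_rot: [-3.141, -0.0, 3.025]
ft_force: [1.0, 0.4, -0.3]
finger_gap: 0.601
gripper_force: 0.0
```

Call:
{"method": "step_arm", "body": {
  "steps": "-28 -39 0 0 0 0 0.6;-28 -39 0 0 0 0 0.6;-28 -39 0 0 0 0 0.6;-28 -39 0 0 0 0 0.6;0 0 0 0 0 0 0.6"
}}

```text
t: 1.6
tcp_pos: [0.499, 0.0225, 0.4041]
tcp_rot: [-3.139, 0.0, 3.017]
ft_force: [-0.2, 2.1, -0.5]
finger_gap: 0.599
gripper_force: 0.0
```

```bash
cat >> h.py <<'E'
CASE=np.array([.5127,-.3094,.067])
E
python3 - <<'E'
from h import *
x,y=fr(JIG,.022,0); go(x,y,.313,np.pi+JIG[2]); snap('top','top1'); snap('scene','scene1')
E
```

```text
turn [-0.1  0.  -0.4] shift [-24.2 -35.4  91.1]
```

View pics/scene1.png

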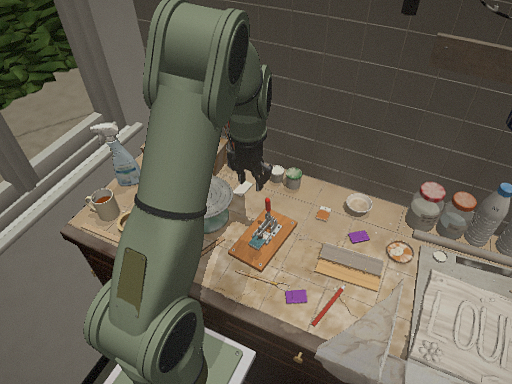

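Call:
{"method": "step_arm", "body": {
  "steps": "-12 -18 0 0 0 0 0.6;-12 -17 0 0 0 -0.4 0.6;0 0 0 0 0 0 0.6;0 0 25 0 0 0 0.6;0 0 0 0 0 0 0.6"
}}

```text
t: 2.2
tcp_pos: [0.5163, -0.0082, 0.378]
tcp_rot: [-3.141, -0.004, 3.034]
ft_force: [-1.3, -0.4, 1.3]
finger_gap: 0.596
gripper_force: 0.0
```

Run:
```python
from h import *
x,y=fr(JIG,.022,0); go(x,y,.3075,np.pi+JIG[2]); snap('top','top2'); d=snap('scene','scene2')
im=d['img'][130:280,180:340]; cv2.imwrite('pics/s2.png',cv2.resize(im,None,fx=4,fy=4,interpolation=cv2.INTER_CUBIC))
```

```text
turn [-0.  -0.2  0.5] shift [-3.3 -7.  70.5]
```

View pics/s2.png

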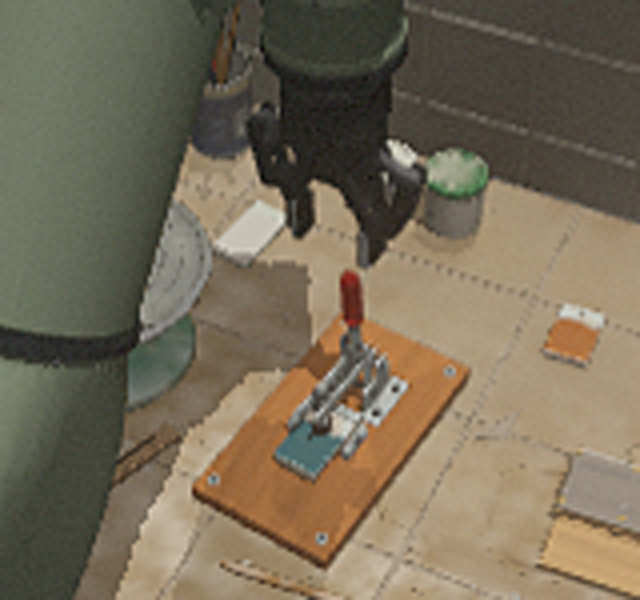

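The fingers (300,225) and (370,255) straddle the red grip (350,295) from above. I correct the residual and descend.

Call:
{"method": "step_arm", "body": {
  "steps": "0 0 0 0 0 0 0.6;0 0 0 0 0 0 0.6"
}}

```text
t: 2.5
tcp_pos: [0.517, -0.0091, 0.3804]
tcp_rot: [3.142, 0.001, 3.032]
ft_force: [0.4, -0.0, -0.0]
finger_gap: 0.602
gripper_force: 0.0
```

Run:
```python
from h import *
x,y=fr(JIG,.022,0); go(x,y,.3075,np.pi+JIG[2])
```

```text
turn [0.  0.1 0.5] shift [-2.5 -6.1 72.9]
```

Call:
{"method": "step_arm", "body": {
  "steps": "-2 -6 10 0 0 0.5 0.6;0 0 20 0 0 0 0.6;0 0 20 0 0 0 0.6;0 0 23 0 0 0 0.6;0 0 0 0 0 0 0.6"
}}

```text
t: 3.0
tcp_pos: [0.5179, -0.0159, 0.3044]
tcp_rot: [-3.141, -0.004, 3.023]
ft_force: [-0.7, -0.0, 0.6]
finger_gap: 0.6
gripper_force: 0.0
```

Call:
{"method": "step_arm", "body": {
  "steps": "0 0 0 0 0 0 0.6;0 0 0 0 0 0 0.3;0 0 0 0 0 0 0;0 0 0 0 0 0 0;0 0 0 0 0 0 0",
  "newtons": 30
}}

```text
t: 3.5
tcp_pos: [0.5183, -0.017, 0.3077]
tcp_rot: [-3.139, 0.001, 3.021]
ft_force: [-1.8, -10.9, 11.5]
finger_gap: 0.185
gripper_force: 29.9
```

Run:
```python
from h import *
x,y=fr(JIG,.022,0); go(x,y,.3075,np.pi+JIG[2]);s=get_state();print(s['finger_gap'],s['gripper_force'],s['ft_force'])
c=np.array([30,45.5]);
th=np.radians(np.linspace(94.3,6.4,21)); P=c+108*np.c_[np.cos(th),np.sin(th)]
print((np.diff(P,axis=0)*-1).round(1).tolist())
```

```text
turn [-0.1  0.1 -0.2] shift [-0.3  1.5  0.2]
0.1849316914572134 29.942122399806976 [ -1.77591563 -10.91982044  11.50989976]
[[-8.3, -0.3], [-8.3, 0.3], [-8.2, 1.0], [-8.1, 1.6], [-8.0, 2.2], [-7.8, 2.8], [-7.6, 3.4], [-7.3, 4.0], [-6.9, 4.5], [-6.6, 5.0], [-6.2, 5.5], [-5.7, 6.0], [-5.3, 6.4], [-4.7, 6.8], [-4.2, 7.1], [-3.7, 7.4], [-3.1, 7.7], [-2.5, 7.9], [-1.9, 8.1], [-1.2, 8.2]]
```

Call:
{"method": "step_arm", "body": {
  "steps": "-4 -1.5 0 0 0 0 0;-4 0 0 0 0 0 0;-8 0 0 0 0 0 0;-8 0 1 0 0 0 0;-8 0 2 0 0 0 0"
}}

```text
t: 4.0
tcp_pos: [0.5501, -0.0214, 0.3045]
tcp_rot: [-3.141, 0.0, 3.022]
ft_force: [-3.5, -3.7, 6.6]
finger_gap: 0.187
gripper_force: 29.8
```

Call:
{"method": "step_arm", "body": {
  "steps": "-8 0 2 0 0 0 0;-8 0 3 0 0 0 0;-8 0 3.5 0 0 0 0;-7 0 4 0 0 0 0;-7 0 4.5 0 0 0 0"
}}

```text
t: 4.5
tcp_pos: [0.5879, -0.0261, 0.2874]
tcp_rot: [-3.14, 0.0, 3.022]
ft_force: [-3.0, -5.6, 4.8]
finger_gap: 0.184
gripper_force: 29.1
```

```bash
cat >> h.py <<'E'
def injig():
    s=get_state(); d=rot(JIG[2]).T@(s['tcp_pos'][:2]-JIG[:2])*1000; z=s['tcp_pos'][2]*1000-155
    th=np.degrees(np.arctan2(z-45.5,d[0]-30)); print('jig xyz',d.round(1),round(z,1),'r',round(np.hypot(d[0]-30,z-45.5),1),'th',th.round(1),'F',s['ft_force'].round(1),'gap',round(float(s['finger_gap']),3),s['tcp_rot'].round(3))
E
python3 -c "
from h import *
injig()"
```

```text
jig xyz [91.8 -2.5] 132.4 r 106.6 th 54.6 F [-3.  -5.6  4.8] gap 0.184 [-3.14   0.     3.022]
```

Call:
{"method": "step_arm", "body": {
  "steps": "-6.5 -1 5 0 0 0 0;-6 0 5.5 0 0 0 0;-6 0 6 0 0 0 0;-5 0 6 0 0 0 0;-5 0 7 0 0 0 0"
}}

```text
t: 5.0
tcp_pos: [0.6163, -0.03, 0.2574]
tcp_rot: [-3.141, 0.001, 3.023]
ft_force: [-0.5, -2.2, 4.8]
finger_gap: 0.177
gripper_force: 29.1
```

Call:
{"method": "step_arm", "body": {
  "steps": "-4 0 7 0 0 0 0;-4 0 7.5 0 0 0 0;-3 0 7.5 0 0 0 0;-3 0 8 0 0 0 0;-2 0 8 0 0 0 0"
}}

```text
t: 5.5
tcp_pos: [0.632, -0.0319, 0.2185]
tcp_rot: [-3.141, -0.0, 3.023]
ft_force: [1.0, -4.9, 4.8]
finger_gap: 0.182
gripper_force: 29.6
```

```bash
python3 -c "
from h import *
injig()"
```

```text
jig xyz [136.2  -3.1] 63.5 r 107.8 th 9.6 F [ 1.  -4.9  4.8] gap 0.182 [-3.141 -0.     3.023]
```

Call:
{"method": "step_arm", "body": {
  "steps": "-1 0 4 0 0 0 0;0 0 4 0 0 0 0;0 0 1 0 0 0 0;0 0 0 0 0 0 0;0 0 0 0 0 0 0.5"
}}

```text
t: 6.0
tcp_pos: [0.6328, -0.0314, 0.2096]
tcp_rot: [3.141, -0.0, 3.024]
ft_force: [-0.6, 0.6, -0.6]
finger_gap: 0.341
gripper_force: 0.0
```

Call:
{"method": "step_arm", "body": {
  "steps": "0 0 0 0 0 0 0.5;0 0 0 0 0 0 0.5;0 0 -40 0 0 0 0.5;0 0 -40 0 0 0 0.5;0 0 -40 0 0 0 0.5"
}}

```text
t: 6.5
tcp_pos: [0.6325, -0.0314, 0.3315]
tcp_rot: [3.141, -0.001, 3.024]
ft_force: [0.6, 0.2, 0.9]
finger_gap: 0.501
gripper_force: 0.0
```

Call:
{"method": "step_arm", "body": {
  "steps": "0 0 -40 0 0 0 0.8;0 0 -30 0 0 0 0.8;0 0 0 0 0 0 0.8;0 0 0 0 0 0 0.8"
}}

```text
t: 6.9
tcp_pos: [0.6327, -0.0315, 0.4001]
tcp_rot: [3.142, 0.0, 3.024]
ft_force: [-0.1, 0.8, -1.4]
finger_gap: 0.801
gripper_force: 0.0
```

```bash
python3 -c "
from h import *
injig(); d=snap('scene','scene3'); snap('top','top3')
cv2.imwrite('pics/s3.png',cv2.resize(d['img'][100:290,180:400],None,fx=3,fy=3,interpolation=cv2.INTER_CUBIC))
for jx in (-30.5,-55): x,y=fr(JIG,jx/1000,-.0015); go(x,y,.30,np.pi+JIG[2])
"
```

```text
jig xyz [136.9  -2.6] 245.1 r 226.4 th 61.8 F [-0.1  0.8 -1.4] gap 0.801 [3.142 0.    3.024]
turn [-0.  -0.1 -0.1] shift [167.4   1.2  99. ]
turn [-0.  -0.1 -0.1] shift [191.9   1.2  99. ]
```

View pics/s3.png

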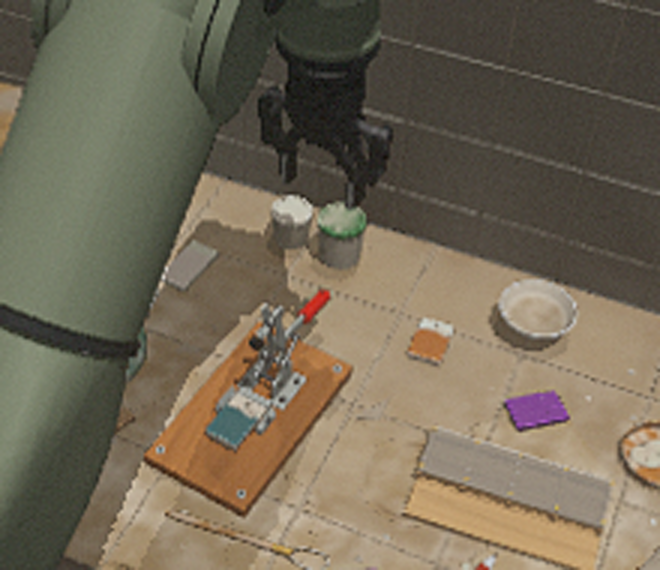

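Clamp open: the arm is upright and the grip at (315,305), with the tile (235,420) still in the nest. Next I go over the front of the nest, then feel for the board with the fingertips to calibrate height.

Call:
{"method": "step_arm", "body": {
  "steps": "37 0 0 0 0 0 0.6;37 0 0 0 0 0 0.6;37 0 0 0 0 0 0.6;37 0 0 0 0 0 0.6;37 0 0 0 0 0 0.6"
}}

```text
t: 7.5
tcp_pos: [0.4473, -0.0097, 0.3995]
tcp_rot: [-3.142, -0.002, 3.023]
ft_force: [-0.1, 1.1, -1.0]
finger_gap: 0.601
gripper_force: 0.0
```

Call:
{"method": "step_arm", "body": {
  "steps": "0 0 0 0 0 0 0.6;0 0 40 0 0 0 0.6;0 0 40 0 0 0 0.6;0 0 40 0 0 0 0.6;0 0 40 0 0 0 0.6"
}}

```text
t: 8.0
tcp_pos: [0.4489, -0.0098, 0.2381]
tcp_rot: [3.141, -0.001, 3.023]
ft_force: [0.5, 0.4, 0.3]
finger_gap: 0.599
gripper_force: 0.0
```

Call:
{"method": "step_arm", "body": {
  "steps": "0 0 20 0 0 0 0.6;0 0 0 0 0 0 0.6;0 0 0 0 0 0 0.6"
}}

```text
t: 8.3
tcp_pos: [0.4491, -0.0098, 0.2203]
tcp_rot: [-3.141, -0.001, 3.023]
ft_force: [-0.3, 0.1, -0.3]
finger_gap: 0.6
gripper_force: 0.0
```

```bash
python3 -c "
from h import *
injig(); d=snap('top','top4'); snap('scene','scene4')
cv2.imwrite('pics/s4.png',cv2.hconcat([cv2.resize(load(n)['img'][v:v+100,u:u+100],None,fx=4,fy=4,interpolation=cv2.INTER_CUBIC) for n,u,v in (('top4',220,160),('scene4',220,180))]))
"
```

```text
jig xyz [-47.9  -2.5] 65.3 r 80.4 th 165.7 F [-0.3  0.1 -0.3] gap 0.6 [-3.141e+00 -1.000e-03  3.023e+00]
```

View pics/s4.png

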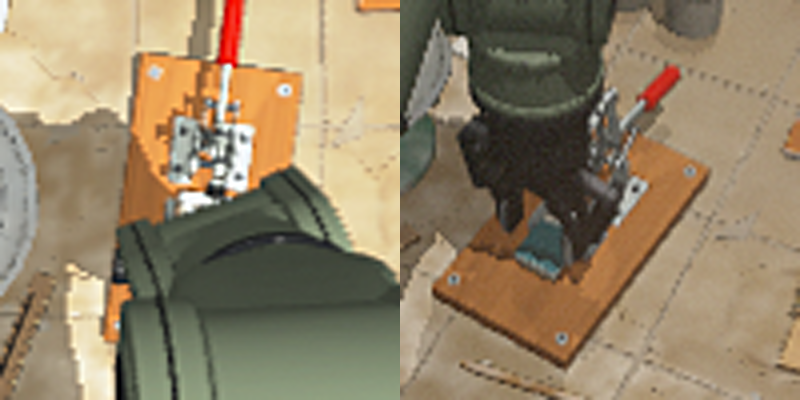

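Call:
{"method": "step_arm", "body": {
  "steps": "0 0 10 0 0 0 0.55;0 0 10 0 0 0 0.55;0 0 0 0 0 0 0.55;0 0 0 0 0 0 0.55"
}}

```text
t: 8.8
tcp_pos: [0.449, -0.0098, 0.2]
tcp_rot: [-3.141, -0.001, 3.023]
ft_force: [0.7, -1.0, 0.6]
finger_gap: 0.553
gripper_force: 0.0
```

Call:
{"method": "step_arm", "body": {
  "steps": "0 0 4 0 0 0 0.55;0 0 0 0 0 0 0.55"
}}

```text
t: 9.0
tcp_pos: [0.449, -0.0099, 0.196]
tcp_rot: [-3.141, -0.0, 3.023]
ft_force: [-0.2, 0.2, -0.2]
finger_gap: 0.551
gripper_force: 0.0
```

Call:
{"method": "step_arm", "body": {
  "steps": "0 0 3 0 0 0 0.55;0 0 0 0 0 0 0.55"
}}

```text
t: 9.2
tcp_pos: [0.449, -0.0098, 0.193]
tcp_rot: [-3.141, -0.0, 3.023]
ft_force: [0.1, 0.2, 0.2]
finger_gap: 0.548
gripper_force: 0.0
```

Call:
{"method": "step_arm", "body": {
  "steps": "0 0 3 0 0 0 0.55;0 0 0 0 0 0 0.55"
}}

```text
t: 9.4
tcp_pos: [0.449, -0.0098, 0.1899]
tcp_rot: [-3.141, -0.0, 3.023]
ft_force: [-0.3, 0.3, -0.1]
finger_gap: 0.551
gripper_force: 0.0
```

Call:
{"method": "step_arm", "body": {
  "steps": "0 0 2 0 0 0 0.55;0 0 0 0 0 0 0.55"
}}

```text
t: 9.6
tcp_pos: [0.449, -0.0099, 0.1888]
tcp_rot: [-3.141, 0.001, 3.023]
ft_force: [-3.0, 0.1, 21.5]
finger_gap: 0.551
gripper_force: 10.7
```

Call:
{"method": "step_arm", "body": {
  "steps": "0 0 -5 0 0 0 0.55;0 0 -6 0 0 0 0.55;0 0 0 0 0 0 0.55;0 0 0 0 0 0 0.45;0 0 0 0 0 0 0.3",
  "newtons": 25
}}

```text
t: 10.1
tcp_pos: [0.4491, -0.0098, 0.1995]
tcp_rot: [-3.142, 0.001, 3.023]
ft_force: [-0.7, -0.1, 16.0]
finger_gap: 0.457
gripper_force: 23.2
```

Call:
{"method": "step_arm", "body": {
  "steps": "0 0 0 0 0 0 0.3;0 0 0 0 0 0 0.3;0 0 0 0 0 0 0.3"
}}

```text
t: 10.4
tcp_pos: [0.4491, -0.0099, 0.1995]
tcp_rot: [-3.142, 0.001, 3.023]
ft_force: [-0.9, 0.1, 16.7]
finger_gap: 0.458
gripper_force: 23.2
```

```bash
python3 -c "
from h import *
injig()"
```

```text
jig xyz [-47.9  -2.6] 44.5 r 77.9 th -179.3 F [-0.9  0.1 16.7] gap 0.458 [-3.142e+00  1.000e-03  3.023e+00]
```

The tile is gripped on-centre, and the lateral force is about zero at jig y = -2.5 mm. So the camera carries a y bias of about -2.5 mm, which I apply everywhere.

Call:
{"method": "step_arm", "body": {
  "steps": "0 0 0 0 0 0 0.3;0 0 -5 0 0 0 0.3;0 0 -15 0 0 0 0.3;0 0 -40 0 0 0 0.3;0 0 -40 0 0 0 0.3",
  "newtons": 60
}}

```text
t: 10.9
tcp_pos: [0.4488, -0.0098, 0.3001]
tcp_rot: [-3.141, -0.002, 3.024]
ft_force: [0.6, -0.2, 0.2]
finger_gap: 0.438
gripper_force: 60.7
```

```bash
cat >> h.py <<'E'
B=np.array([0,-.0025,0])
JIG=JIG+B; CASE=CASE+B
def tocase(pock,gx,z,dy=0):
    x,y=fr(CASE,gx/1000,(pock+dy)/1000); go(x,y,z,np.pi+CASE[2])
def incase():
    s=get_state(); d=rot(CASE[2]).T@(s['tcp_pos'][:2]-CASE[:2])*1000; print('case',d.round(1),'z',s['tcp_pos'][2].round(4),'F',s['ft_force'].round(1),'gap',round(float(s['finger_gap']),3),'yawerr',round(float((s['tcp_rot'][2]-CASE[2])%(2*np.pi)-np.pi),3))
E
python3 -c "
from h import *
injig(); tocase(-72,-66,.30)"
```

```text
jig xyz [-48.6  -0. ] 145.1 r 126.8 th 128.3 F [ 0.6 -0.2  0.2] gap 0.438 [-3.141e+00 -2.000e-03  3.024e+00]
turn [ -0.   -0.1 -10.6] shift [ 2.240e+01 -3.778e+02  1.000e-01]
```

Call:
{"method": "step_arm", "body": {
  "steps": "0 0 0 0 0 -5.3 0.3;0 0 0 0 0 -5.3 0.3;2.5 -42 0 0 0 0 0.3;2.5 -42 0 0 0 0 0.3;2.5 -42 0 0 0 0 0.3"
}}

```text
t: 11.4
tcp_pos: [0.4497, -0.1376, 0.2992]
tcp_rot: [-3.141, -0.0, -3.074]
ft_force: [1.3, 1.0, -0.3]
finger_gap: 0.441
gripper_force: 60.7
```

Call:
{"method": "step_arm", "body": {
  "steps": "2.5 -42 0 0 0 0 0.3;2.5 -42 0 0 0 0 0.3;2.5 -42 0 0 0 0 0.3;2.5 -42 0 0 0 0 0.3;2.5 -42 0 0 0 0 0.3"
}}

```text
t: 11.9
tcp_pos: [0.451, -0.3483, 0.2991]
tcp_rot: [3.141, -0.0, -3.075]
ft_force: [0.8, 0.4, -1.0]
finger_gap: 0.444
gripper_force: 60.7
```

Call:
{"method": "step_arm", "body": {
  "steps": "2.5 -42 0 0 0 0 0.3;0 0 0 0 0 0 0.3;0 0 0 0 0 0 0.3;0 0 0 0 0 0 0.3"
}}

```text
t: 12.3
tcp_pos: [0.4521, -0.3876, 0.2991]
tcp_rot: [3.141, -0.0, -3.074]
ft_force: [-0.2, 0.4, -0.1]
finger_gap: 0.442
gripper_force: 60.7
```

```bash
python3 -c "
from h import *
incase(); tocase(-72,-66,.195); snap('top','top5')
d=snap('scene','scene5')
cv2.imwrite('pics/s5.png',cv2.hconcat([cv2.resize(load(n)['img'][v:v+100,u:u+100],None,fx=4,fy=4,interpolation=cv2.INTER_CUBIC) for n,u,v in (('top5',320,160),('scene5',300,210))]))"
```

```text
case [-65.6 -71.4] z 0.2991 F [-0.2  0.4 -0.1] gap 0.442 yawerr 0.001
turn [ 0.  -0.   0.1] shift [  0.4  -0.6 104.1]
```

View pics/s5.png

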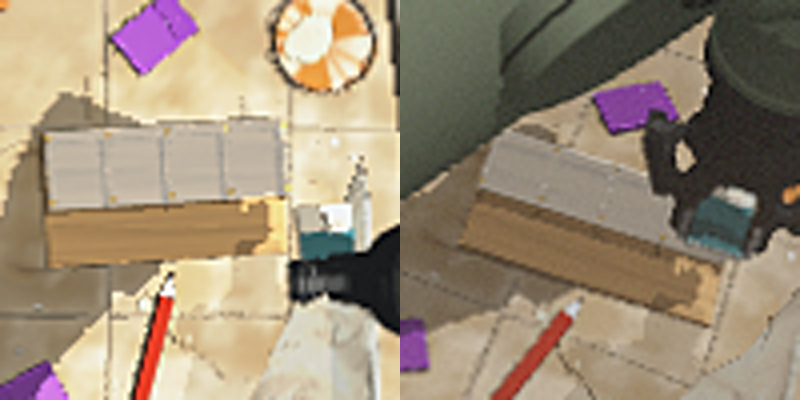

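```bash
python3 -c "
from fit import *
z=.2991-.1735+.008
for n in('top5','scene5'):
    p=fr(CASE,-.0482,-.0714); x,f=fit(prep(n),.062,.04,z,(*p,.067),rng=.009,ar=.1); print(n,p,x.round(4),f, (rot(CASE[2]).T@(x[:2]-p)*1000).round(1))
"
```

```text
top5 [ 0.46938837 -0.38636679] [ 0.4612 -0.3826 -0.1325] -383.30655042676915 [-7.9  4.3]
scene5 [ 0.46938837 -0.38636679] [ 0.4633 -0.3906  0.1093] -273.8845218583941 [-6.4 -3.8]
```

```bash
python3 -c "
from fit import *
z=.2991-.1735+.008
for n in('top5','scene5'):
    p=fr(CASE,-.0482+.0185,-.0714); x,f=fit(prep(n),.025,.04,z,(*p,.067),rng=.009,ar=.05,sides='new'); print(n,p,x.round(4),f, (rot(CASE[2]).T@(x[:2]-p)*1000).round(1))
"
```

```text
top5 [ 0.48784686 -0.38512821] [ 0.486  -0.3837  0.0031] -355.03157528837727 [-1.8  1.6]
scene5 [ 0.48784686 -0.38512821] [ 0.4804 -0.3883  0.263 ] -364.2698610095655 [-7.6 -2.7]
```

Call:
{"method": "step_arm", "body": {
  "steps": "0 0 40 0 0 0 0.3;0 0 40 0 0 0 0.3;0 0 30 0 0 0 0.3;0 0 6 0 0 0 0.3;0 0 0 0 0 0 0.3"
}}

```text
t: 12.9
tcp_pos: [0.452, -0.3877, 0.1832]
tcp_rot: [3.141, -0.001, -3.074]
ft_force: [0.4, 0.0, 0.6]
finger_gap: 0.442
gripper_force: 63.6
```

Call:
{"method": "step_arm", "body": {
  "steps": "0 0 0 0 0 0 0.3;-4 0 0 0 0 0 0.3;-4 0 0 0 0 0 0.3;-4 0 0 0 0 0 0.3;0 0 0 0 0 0 0.3"
}}

```text
t: 13.4
tcp_pos: [0.4602, -0.3883, 0.1825]
tcp_rot: [3.14, -0.013, -3.077]
ft_force: [-33.3, 2.2, 6.1]
finger_gap: 0.437
gripper_force: 64.2
```

Call:
{"method": "step_arm", "body": {
  "steps": "-4 0 0 0 0 0 0.3;-4 0 0 0 0 0 0.3;0 0 0 0 0 0 0.3"
}}

```text
t: 13.7
tcp_pos: [0.465, -0.3907, 0.182]
tcp_rot: [-3.14, -0.02, -3.081]
ft_force: [-50.1, -19.9, 3.5]
finger_gap: 0.442
gripper_force: 73.2
```

```bash
python3 -c "
from h import *
incase()"
```

```text
case [-52.8 -75.4] z 0.182 F [-50.1 -19.9   3.5] gap 0.442 yawerr -0.007
```

Blocked at the pocket mouth, with the tile being deflected to -y. I back off and look.

Call:
{"method": "step_arm", "body": {
  "steps": "6 0 0 0 0 0 0.3;10 0 0 0 0 0 0.3;10 0 0 0 0 0 0.3;0 0 0 0 0 0 0.3;0 0 0 0 0 0 0.3"
}}

```text
t: 14.2
tcp_pos: [0.4462, -0.3889, 0.1836]
tcp_rot: [-3.141, 0.001, -3.075]
ft_force: [0.6, -0.3, -0.0]
finger_gap: 0.437
gripper_force: 66.9
```

```bash
python3 -c "
from h import *
incase()
snap('top','top6')
d=snap('scene','scene6')
cv2.imwrite('pics/s6.png',cv2.hconcat([cv2.resize(load(n)['img'][v:v+66,u:u+66],None,fx=6,fy=6,interpolation=cv2.INTER_CUBIC) for n,u,v in (('top6',350,175),('scene6',320,235))]))"
```

```text
case [-71.5 -72.4] z 0.1836 F [ 0.6 -0.3 -0. ] gap 0.437 yawerr -0.0
```

View pics/s6.png

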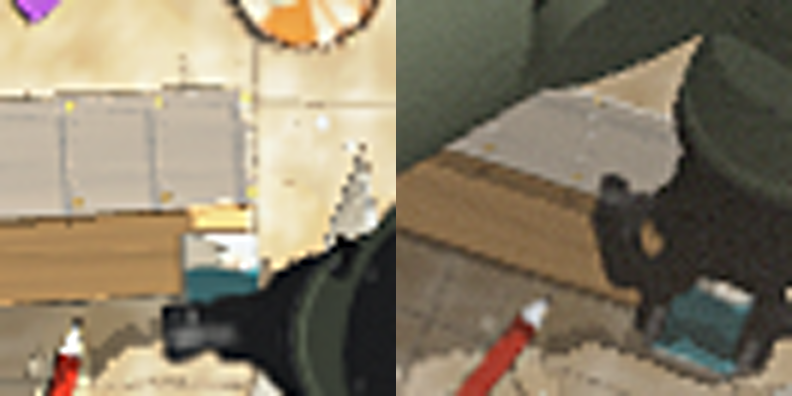

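```bash
python3 -c "
from h import *
d=load('top6'); C0=np.array([.5127,-.3094,.067])
f=lambda u,v,z: (rot(C0[2]).T@(atz(d,350+(u+.5)/6-.5,175+(v+.5)/6-.5,z)[:2]-C0[:2])*1000).round(1)
print('tile L/R',f(183,250,.0185),f(259,250,.0185)); print('sill right edge',f(255,228,.008)); print('sill left edge', end=' ')
dd=load('top0'); g=lambda u,v,z:(rot(C0[2]).T@(atz(dd,320+(u+.5)/6-.5,180+(v+.5)/6-.5,z)[:2]-C0[:2])*1000).round(1)
print(g(73,230,.008),g(431,215,.008)); print('cover corners',g(68,75,.0235),g(77,188,.0235),g(430,55,.0235),g(437,160,.0235))
print('screws',[g(u,v,.0235) for u,v in ((73,88),(160,80),(250,75),(343,68),(425,68),(80,182),(168,176),(257,172),(345,165),(435,160))])
print(load('top6')['R']@d['R'].T)
s=np.array([.4462,-.3889]); print('tcp in C0',rot(C0[2]).T@(s-C0[:2])*1000)
"
```

```text
tile L/R [-34.4 -56.5] [-37.1 -98.3]
sill right edge [ -25.5 -101.4]
sill left edge [-29.9  98.2] [-34.5 -98.5]
cover corners [52.3 98.8] [-7.5 98.3] [ 51.2 -98.3] [ -4.9 -97.6]
screws [array([45.2, 96.6]), array([46.7, 49.7]), array([46.4,  0.9]), array([ 47.1, -50. ]), array([ 44.5, -95. ]), array([-4.5, 96.4]), array([-4.2, 49.1]), array([-5.1,  1.1]), array([ -4.4, -47. ]), array([ -4.9, -96.5])]
[[ 1.00000000e+00 -1.04587063e-16  1.31111614e-18]
 [-1.04587063e-16  1.00000000e+00 -1.55172664e-17]
 [ 1.31111614e-18 -1.55172664e-17  1.00000000e+00]]
tcp in C0 [-71.67331236 -74.8694617 ]
```

```bash
python3 -c "
from fit import *
C0=np.array([.5127,-.3094,.067]); T=prep('top6')
p=fr(C0,-.0717+.0174+.0185,-.0755)
for L in(.02,.025,.03):
  q=fr(C0,-.0717+.0174+.031-L/2,-.0755)
  x,f=fit(T,L,.04,.0185,(*q,.067),rng=.006,ar=.05,sides='new'); print(x.round(4),f,(rot(C0[2]).T@(x[:2]-C0[:2])*1000).round(1)+[-0+L*500-31,0])
def sc(p,ds=T):
    x,y,a=p; tot=0
    for xc,L,W,z,sd in ((.023,.062,.197,.0235,'ne'),):
        c=fr(p,xc,0); tot+=score((c[0],c[1],a),ds,L,W,z,sd)
    for yd in (-.048,0,.048):
        c=fr(p,.023,yd+.01); tot+=.5*score((c[0],c[1],a),ds,.05,.02,.0235,'e')
    return tot
for D in (['top0'],['top6'],['scene0']):
  ds=prep(*D); r=minimize(sc,C0,args=(ds,),method='Nelder-Mead',options=dict(initial_simplex=C0+np.array([[0,0,0],[.003,0,0],[0,.003,0],[0,0,.02]]))); print(D,r.x.round(4),r.fun)
"
```

```text
[ 0.4794 -0.3878  0.0026] -421.1960791037357 [-59.4 -76. ]
[ 0.4769 -0.3878  0.0026] -411.4866844118754 [-59.4 -75.9]
[ 0.4744 -0.3878  0.0026] -400.6266733678156 [-59.4 -75.7]
['top0'] [ 0.5126 -0.3052  0.0591] -501.3022759276545
['top6'] [ 0.5128 -0.3052  0.0584] -493.74888563389055
['scene0'] [ 0.5035 -0.3055  0.0595] -287.2761016776131
```

Call:
{"method": "step_arm", "body": {
  "steps": "0 4.6 0 0 0 0 0.3;-4 0 0 0 0 0 0.3;-4 0 0 0 0 0 0.3;0 0 0 0 0 0 0.3;0 0 0 0 0 0 0.3"
}}

```text
t: 14.8
tcp_pos: [0.4536, -0.3838, 0.1832]
tcp_rot: [-3.141, -0.0, -3.075]
ft_force: [-0.5, -0.4, -0.8]
finger_gap: 0.439
gripper_force: 66.9
```

Call:
{"method": "step_arm", "body": {
  "steps": "-3 0 0 0 0 0 0.3;0 0 0 0 0 0 0.3"
}}

```text
t: 15.0
tcp_pos: [0.4568, -0.3835, 0.1833]
tcp_rot: [-3.141, 0.0, -3.075]
ft_force: [0.0, -0.5, -0.6]
finger_gap: 0.441
gripper_force: 66.9
```

Call:
{"method": "step_arm", "body": {
  "steps": "-3 0 0 0 0 0 0.3;0 0 0 0 0 0 0.3"
}}

```text
t: 15.2
tcp_pos: [0.4597, -0.3833, 0.1832]
tcp_rot: [3.142, 0.0, -3.075]
ft_force: [-1.3, -0.1, 0.5]
finger_gap: 0.444
gripper_force: 66.8
```

```bash
python3 -c "
from h import *
incase()
snap('top','top7')
snap('scene','scene7')
cv2.imwrite('pics/s7.png',cv2.hconcat([cv2.resize(load(n)['img'][v:v+66,u:u+66],None,fx=6,fy=6,interpolation=cv2.INTER_CUBIC) for n,u,v in (('top7',350,175),('scene7',320,235))]))"
```

```text
case [-57.6 -67.7] z 0.1832 F [-1.3 -0.1  0.5] gap 0.444 yawerr -0.0
```

View pics/s7.png

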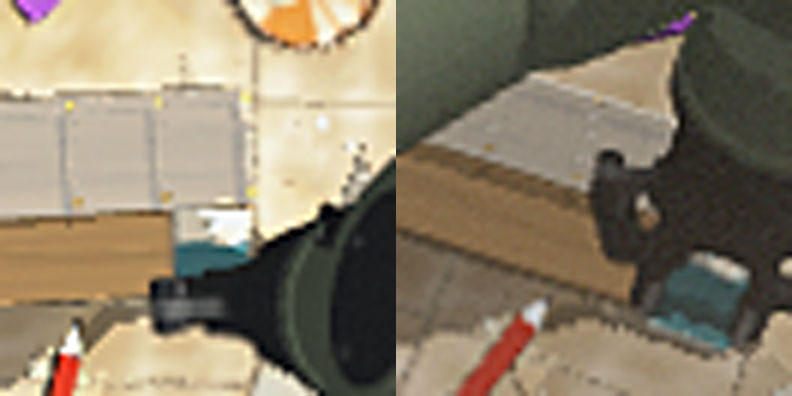

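Tile edges are at (174,225) and (251,225), with the pocket's divider dots at (165,198) and (251,192), so it is about 1 mm too far right. I nudge +y and advance gently.

Call:
{"method": "step_arm", "body": {
  "steps": "0 1 0 0 0 0 0.3;-3 0 0 0 0 0 0.3;0 0 0 0 0 0 0.3"
}}

```text
t: 15.6
tcp_pos: [0.4623, -0.382, 0.1831]
tcp_rot: [3.141, -0.001, -3.075]
ft_force: [0.0, 2.7, 0.2]
finger_gap: 0.441
gripper_force: 66.4
```

Call:
{"method": "step_arm", "body": {
  "steps": "-3 0 0 0 0 0 0.3;0 0 0 0 0 0 0.3"
}}

```text
t: 15.8
tcp_pos: [0.4659, -0.3816, 0.1832]
tcp_rot: [3.141, 0.0, -3.074]
ft_force: [-0.5, 4.5, -0.8]
finger_gap: 0.442
gripper_force: 66.3
```

Call:
{"method": "step_arm", "body": {
  "steps": "-3 0 0 0 0 0 0.3;0 0 0 0 0 0 0.3"
}}

```text
t: 16.0
tcp_pos: [0.4687, -0.3814, 0.1832]
tcp_rot: [3.141, 0.0, -3.074]
ft_force: [-0.7, 3.9, -1.3]
finger_gap: 0.445
gripper_force: 66.2
```

```bash
python3 -c "
from h import *
incase()"
```

```text
case [-48.5 -66.4] z 0.1832 F [-0.7  3.9 -1.3] gap 0.445 yawerr 0.0
```

Call:
{"method": "step_arm", "body": {
  "steps": "-3 0.7 0 0 0 0 0.3;-4 0 0 0 0 0 0.3;0 0 0 0 0 0 0.3"
}}

```text
t: 16.3
tcp_pos: [0.476, -0.3806, 0.1834]
tcp_rot: [-3.141, 0.001, -3.075]
ft_force: [0.6, 1.1, -0.8]
finger_gap: 0.443
gripper_force: 66.6
```

Call:
{"method": "step_arm", "body": {
  "steps": "-4 0 0 0 0 0 0.3;-4 0 0 0 0 0 0.3;0 0 0 0 0 0 0.3"
}}

```text
t: 16.6
tcp_pos: [0.4839, -0.3801, 0.1833]
tcp_rot: [-3.141, 0.001, -3.075]
ft_force: [0.2, 0.5, -0.1]
finger_gap: 0.44
gripper_force: 66.7
```

Call:
{"method": "step_arm", "body": {
  "steps": "0 0 0 0 0 0 0.55;0 0 0 0 0 0 0.55;0 0 0 0 0 0 0.55;25 0 0 0 0 0 0.55;25 0 0 0 0 0 0.3"
}}

```text
t: 17.1
tcp_pos: [0.4328, -0.3833, 0.1832]
tcp_rot: [-3.141, 0.0, -3.074]
ft_force: [-0.6, -0.3, -0.5]
finger_gap: 0.399
gripper_force: 0.0
```

Call:
{"method": "step_arm", "body": {
  "steps": "10 0 0 0 0 0 0;0 0 0 0 0 0 0;0 0 0 0 0 0 0;0 0 0 0 0 0 0;0 0 0 0 0 0 0",
  "newtons": 40
}}

```text
t: 17.6
tcp_pos: [0.4241, -0.3838, 0.1832]
tcp_rot: [-3.142, 0.0, -3.074]
ft_force: [0.3, -0.4, -0.4]
finger_gap: 0.004
gripper_force: 0.0
```

```bash
python3 -c "
from h import *
incase()
snap('top','top8')
snap('scene','scene8')
cv2.imwrite('pics/s8.png',cv2.hconcat([cv2.resize(load(n)['img'][v:v+66,u:u+66],None,fx=6,fy=6,interpolation=cv2.INTER_CUBIC) for n,u,v in (('top8',350,175),('scene8',320,235))]))"
```

```text
case [-93.2 -65.8] z 0.1832 F [ 0.3 -0.4 -0.4] gap 0.004 yawerr 0.0
```

View pics/s8.png

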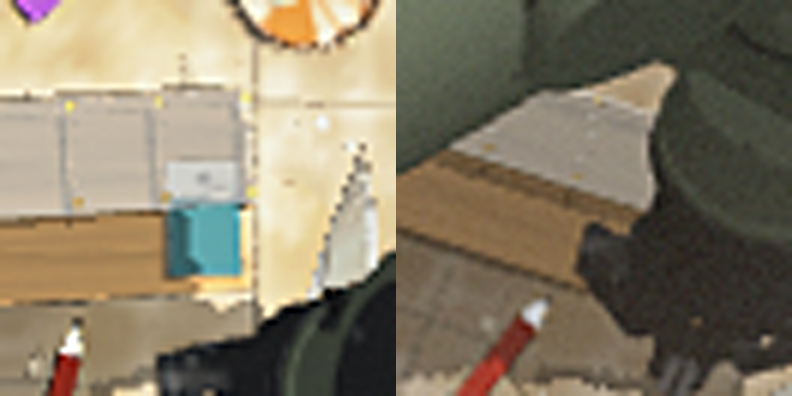

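The tile sits in pocket 4, seen at (165–240, 160–275), not yet home. I push it in with shut tips.

Call:
{"method": "step_arm", "body": {
  "steps": "-15 0 1 0 0 0 0;-10 0 0 0 0 0 0;-6 0 0 0 0 0 0;-6 0 0 0 0 0 0;-6 0 0 0 0 0 0"
}}

```text
t: 18.2
tcp_pos: [0.4666, -0.3812, 0.1822]
tcp_rot: [-3.142, -0.0, -3.075]
ft_force: [-0.3, 0.4, -0.3]
finger_gap: -0.0
gripper_force: 0.1
```

Call:
{"method": "step_arm", "body": {
  "steps": "-5 0 0 0 0 0 0;-5 0 0 0 0 0 0;-5 0 0 0 0 0 0;0 0 0 0 0 0 0"
}}

```text
t: 18.6
tcp_pos: [0.4818, -0.38, 0.1822]
tcp_rot: [-3.142, 0.0, -3.074]
ft_force: [0.3, 0.8, -0.0]
finger_gap: 0.002
gripper_force: 0.0
```

Call:
{"method": "step_arm", "body": {
  "steps": "-3 0 0 0 0 0 0;0 0 0 0 0 0 0"
}}

```text
t: 18.8
tcp_pos: [0.4845, -0.3799, 0.1822]
tcp_rot: [-3.142, 0.0, -3.075]
ft_force: [-0.3, 1.0, -0.3]
finger_gap: -0.003
gripper_force: 0.0
```

Call:
{"method": "step_arm", "body": {
  "steps": "-2 0 0 0 0 0 0;0 0 0 0 0 0 0"
}}

```text
t: 19.0
tcp_pos: [0.4864, -0.3798, 0.1823]
tcp_rot: [-3.142, 0.0, -3.075]
ft_force: [0.1, 0.3, 1.2]
finger_gap: 0.005
gripper_force: 0.0
```

```bash
sed -i 's/^JIG=JIG+B.*/JIG=JIG+B; CASE=np.array([.5127,-.3058,.067])/' h.py; python3 -c "
from h import *
incase()"
```

```text
case [-31.2 -72.1] z 0.1823 F [0.1 0.3 1.2] gap 0.005 yawerr -0.0
```

Call:
{"method": "step_arm", "body": {
  "steps": "-2 0 0 0 0 0 0;0 0 0 0 0 0 0"
}}

```text
t: 19.2
tcp_pos: [0.4881, -0.3798, 0.1821]
tcp_rot: [-3.142, -0.001, -3.075]
ft_force: [-2.1, -0.6, 0.5]
finger_gap: -0.003
gripper_force: 1.5
```

Call:
{"method": "step_arm", "body": {
  "steps": "-1.5 0 0 0 0 0 0;0 0 0 0 0 0 0"
}}

```text
t: 19.4
tcp_pos: [0.4888, -0.3799, 0.1821]
tcp_rot: [3.141, -0.004, -3.075]
ft_force: [-11.5, -0.0, 7.2]
finger_gap: -0.002
gripper_force: 5.5
```

Call:
{"method": "step_arm", "body": {
  "steps": "-1.5 0 0 0 0 0 0;0 0 0 0 0 0 0"
}}

```text
t: 19.6
tcp_pos: [0.4894, -0.38, 0.182]
tcp_rot: [3.141, -0.006, -3.076]
ft_force: [-19.1, 2.0, 10.6]
finger_gap: 0.002
gripper_force: 9.6
```

Call:
{"method": "step_arm", "body": {
  "steps": "-1 0 0 0 0 0 0;0 0 0 0 0 0 0"
}}

```text
t: 19.8
tcp_pos: [0.4898, -0.38, 0.182]
tcp_rot: [3.141, -0.008, -3.076]
ft_force: [-24.3, 3.1, 15.6]
finger_gap: -0.004
gripper_force: 12.3
```

Home: hard stop at case gx ≈ -29. I retreat and re-check the other tiles numerically.

Call:
{"method": "step_arm", "body": {
  "steps": "10 0 0 0 0 0 0.3;20 0 -10 0 0 0 0.65;0 0 -40 0 0 0 0.65;0 0 -40 0 0 0 0.65;0 0 -30 0 0 0 0.65"
}}

```text
t: 20.3
tcp_pos: [0.4625, -0.3815, 0.3047]
tcp_rot: [-3.141, 0.002, -3.075]
ft_force: [-0.4, -1.3, -0.4]
finger_gap: 0.648
gripper_force: 0.0
```

```bash
cat > loc.py <<'E'
from fit import *
REF=load('top0')
T0=dict(green=((128,200),(.5356,.4377,-.0792)),navy=((143,231),(.4361,.3921,-.4055)),orange=((316,157),(.6867,-.1606,.0149)))
def blob(d,col,near):
    m=(np.abs(d['img'].astype(int)-col).max(2)<45).astype(np.uint8)
    n,l,s,c=cv2.connectedComponentsWithStats(m)
    ok=[i for i in range(1,n) if s[i,4]>40 and np.hypot(*(c[i]-near))<40]
    if not ok: return None
    i=min(ok,key=lambda i:np.hypot(*(c[i]-near))); return c[i],s[i,4]
def check(name,only=None):
    d=load(name)
    for k,(px,p) in T0.items():
        col=np.median(REF['img'][px[1]-2:px[1]+3,px[0]-2:px[0]+3].reshape(-1,3),axis=0)
        a=blob(REF,col,px); b=blob(d,col,px)
        if b is None: print(k,'not seen'); continue
        sh=(atz(d,*b[0],.008)-atz(REF,*a[0],.008))[:2]
        print(k,'shift mm',(sh*1000).round(1),a[1],b[1], end=' ')
        x,f=fit([(d,grad(d))],.062,.04,.008,(p[0]+sh[0],p[1]+sh[1],p[2]),rng=.006,ar=.3); print(x.round(4),round(f))
E
python3 -c "
from loc import *
snap('top','top9'); check('top9'); incase()
p=np.array([.6867,-.1615,.0149]); g=fr(p,-.018,0); go(*g,.30,np.pi+p[2])"
```

```text
green shift mm [0.1 0.1] 180 177 [ 0.5356  0.4377 -0.0796] -496
navy shift mm [-0.1  0.2] 165 162 [ 0.436   0.3921 -0.404 ] -532
orange shift mm [-0.3  0.3] 142 144 [ 0.6836 -0.1605  0.0118] -385
case [-54.5 -72.5] z 0.3086 F [ 1.2 -1.3  7. ] gap 0.649 yawerr -0.0
turn [-0.2  0.3  3. ] shift [-208.8  216.9    8.6]
```

Call:
{"method": "step_arm", "body": {
  "steps": "0 0 0 0 0 3 0.65;-30 31 0 0 0 0 0.65;-30 31 0 0 0 0 0.65;-30 31 0 0 0 0 0.65;-30 31 0 0 0 0 0.65"
}}

```text
t: 20.85
tcp_pos: [0.5817, -0.2543, 0.3022]
tcp_rot: [-3.142, 0.0, -3.127]
ft_force: [0.5, -0.5, 1.1]
finger_gap: 0.648
gripper_force: 0.0
```

Call:
{"method": "step_arm", "body": {
  "steps": "-30 31 0 0 0 0 0.65;-30 31 0 0 0 0 0.65;-28 31 0 0 0 0 0.65;0 0 0 0 0 0 0.65;0 0 0 0 0 0 0.65"
}}

```text
t: 21.35
tcp_pos: [0.6676, -0.1606, 0.3017]
tcp_rot: [3.142, -0.0, -3.126]
ft_force: [0.1, 0.1, -0.5]
finger_gap: 0.651
gripper_force: 0.0
```

```bash
python3 -c "
from h import *
p=np.array([.6855,-.1610,.0149]); g=fr(p,-.018,0); go(*g,.174,np.pi+p[2])"
```

```text
turn [ 0.  -0.   0.1] shift [ 1.000e-01 -7.000e-01  1.277e+02]
```

Call:
{"method": "step_arm", "body": {
  "steps": "0 0 40 0 0 0 0.65;0 0 40 0 0 0 0.65;0 0 30 0 0 0 0.65;0 0 10 0 0 0 0.65;0 0 7 0 0 0 0.6"
}}

```text
t: 21.85
tcp_pos: [0.6671, -0.1623, 0.1751]
tcp_rot: [-3.141, -0.0, -3.128]
ft_force: [0.2, -0.4, 0.1]
finger_gap: 0.599
gripper_force: 0.0
```

Call:
{"method": "step_arm", "body": {
  "steps": "0 0 0 0 0 0 0.6;0 0 0 0 0 0 0.55;0 0 0 0 0 0 0.5;0 0 0 0 0 0 0.3;0 0 0 0 0 0 0.3",
  "newtons": 25
}}

```text
t: 22.35
tcp_pos: [0.6675, -0.1616, 0.1767]
tcp_rot: [-3.141, 0.002, -3.127]
ft_force: [-2.2, 0.7, 9.0]
finger_gap: 0.457
gripper_force: 24.0
```

Call:
{"method": "step_arm", "body": {
  "steps": "0 0 0 0 0 0 0.3;0 0 0 0 0 0 0.3;0 0 0 0 0 0 0.3",
  "newtons": 60
}}

```text
t: 22.65
tcp_pos: [0.6676, -0.1616, 0.177]
tcp_rot: [-3.141, 0.002, -3.127]
ft_force: [-4.0, 1.5, 14.0]
finger_gap: 0.437
gripper_force: 58.3
```

Call:
{"method": "step_arm", "body": {
  "steps": "0 0 0 0 0 0 0.5;0 0 0 0 0 0 0.5;0 0 0 0 0 0 0.5",
  "newtons": 25
}}

```text
t: 22.95
tcp_pos: [0.6672, -0.1616, 0.1754]
tcp_rot: [-3.141, 0.0, -3.127]
ft_force: [0.2, -0.5, 0.0]
finger_gap: 0.501
gripper_force: 0.0
```

Call:
{"method": "step_arm", "body": {
  "steps": "0 0 0.5 0 0 0 0.5;0 0 0 0 0 0 0.5;0 0 0 0 0 0 0.5"
}}

```text
t: 23.25
tcp_pos: [0.6672, -0.1615, 0.1746]
tcp_rot: [-3.142, -0.0, -3.127]
ft_force: [-0.4, -0.7, 0.5]
finger_gap: 0.501
gripper_force: 0.0
```

Call:
{"method": "step_arm", "body": {
  "steps": "0 0 1 0 0 0 0.5;0 0 0 0 0 0 0.5"
}}

```text
t: 23.45
tcp_pos: [0.6672, -0.1615, 0.1736]
tcp_rot: [-3.142, -0.0, -3.127]
ft_force: [0.2, 0.2, -0.4]
finger_gap: 0.504
gripper_force: 0.0
```

Call:
{"method": "step_arm", "body": {
  "steps": "0 0 0 0 0 0 0.3;0 0 0 0 0 0 0.3;0 0 0 0 0 0 0.3"
}}

```text
t: 23.75
tcp_pos: [0.6673, -0.1615, 0.1738]
tcp_rot: [-3.142, 0.0, -3.127]
ft_force: [-1.6, 0.6, 3.0]
finger_gap: 0.455
gripper_force: 25.3
```

Call:
{"method": "step_arm", "body": {
  "steps": "0 0 0 0 0 0 0.3;0 0 -1 0 0 0 0.3;0 0 0 0 0 0 0.3;0 0 0 0 0 0 0.3",
  "newtons": 60
}}

```text
t: 24.15
tcp_pos: [0.6672, -0.1615, 0.1746]
tcp_rot: [-3.142, -0.0, -3.127]
ft_force: [0.8, 0.2, -1.4]
finger_gap: 0.445
gripper_force: 59.9
```

Call:
{"method": "step_arm", "body": {
  "steps": "0 0 -10 0 0 0 0.3;0 0 -35 0 0 0 0.3;0 0 -40 0 0 0 0.3;0 0 -40 0 0 0 0.3;0 0 0 0 0 0 0.3"
}}

```text
t: 24.65
tcp_pos: [0.668, -0.1616, 0.3059]
tcp_rot: [-3.14, 0.008, -3.128]
ft_force: [1.2, -0.5, 0.1]
finger_gap: 0.445
gripper_force: 60.1
```

```bash
python3 -c "
from h import *
incase(); tocase(-24,-67,.30)"
```

```text
case [164.6 133.5] z 0.3059 F [ 1.2 -0.5  0.1] gap 0.445 yawerr -0.053
turn [-0.1  0.5 -3. ] shift [ 231.6 -157.5    5.9]
```

Call:
{"method": "step_arm", "body": {
  "steps": "0 0 0 0 0 -3 0.3;38.6 -26.2 0 0 0 0 0.3;38.6 -26.2 0 0 0 0 0.3;38.6 -26.2 0 0 0 0 0.3;38.6 -26.2 0 0 0 0 0.3"
}}

```text
t: 25.15
tcp_pos: [0.5184, -0.2772, 0.3002]
tcp_rot: [-3.141, 0.0, -3.075]
ft_force: [1.5, -1.0, -1.3]
finger_gap: 0.442
gripper_force: 60.1
```

Call:
{"method": "step_arm", "body": {
  "steps": "38.6 -26.2 0 0 0 0 0.3;38.6 -26.2 0 0 0 0 0.3;0 0 30 0 0 0 0.3;0 0 30 0 0 0 0.3;0 0 30 0 0 0 0.3"
}}

```text
t: 25.65
tcp_pos: [0.4464, -0.3341, 0.2092]
tcp_rot: [-3.141, 0.001, -3.075]
ft_force: [1.4, -0.6, -0.4]
finger_gap: 0.443
gripper_force: 60.1
```

Call:
{"method": "step_arm", "body": {
  "steps": "0 0 0 0 0 0 0.3;0 0 0 0 0 0 0.3;0 0 0 0 0 0 0.3"
}}

```text
t: 25.95
tcp_pos: [0.447, -0.334, 0.2113]
tcp_rot: [-3.14, 0.001, -3.075]
ft_force: [-0.2, -0.5, 0.8]
finger_gap: 0.45
gripper_force: 60.3
```

```bash
python3 -c "
from h import *
incase(); tocase(-24,-67,.1837)"
```

```text
case [-67.5 -23.7] z 0.2113 F [-0.2 -0.5  0.8] gap 0.45 yawerr -0.0
turn [-0.1  0.1 -0. ] shift [-0.5 -0.3 27.6]
```

Call:
{"method": "step_arm", "body": {
  "steps": "0 0 20 0 0 0 0.3;0 0 7.6 0 0 0 0.3;0 0 0 0 0 0 0.3;-5 0 0 0 0 0 0.3;0 0 0 0 0 0 0.3"
}}

```text
t: 26.45
tcp_pos: [0.4518, -0.3337, 0.1828]
tcp_rot: [-3.141, -0.001, -3.075]
ft_force: [-3.8, -2.1, 0.2]
finger_gap: 0.441
gripper_force: 60.4
```

Call:
{"method": "step_arm", "body": {
  "steps": "-4 0 0 0 0 0 0.3;0 0 0 0 0 0 0.3"
}}

```text
t: 26.65
tcp_pos: [0.4541, -0.3342, 0.1823]
tcp_rot: [-3.141, -0.005, -3.076]
ft_force: [-14.8, -6.0, 1.5]
finger_gap: 0.443
gripper_force: 60.7
```

Call:
{"method": "step_arm", "body": {
  "steps": "-3 0 0 0 0 0 0.3;0 0 0 0 0 0 0.3"
}}

```text
t: 26.85
tcp_pos: [0.4556, -0.3345, 0.182]
tcp_rot: [-3.141, -0.01, -3.077]
ft_force: [-24.8, -8.1, 6.1]
finger_gap: 0.438
gripper_force: 61.5
```

Call:
{"method": "step_arm", "body": {
  "steps": "-3 0 0 0 0 0 0.3;0 0 0 0 0 0 0.3"
}}

```text
t: 27.05
tcp_pos: [0.4619, -0.3341, 0.183]
tcp_rot: [-3.139, 0.001, -3.077]
ft_force: [7.6, -12.3, -2.3]
finger_gap: 0.444
gripper_force: 59.9
```

```bash
python3 -c "
from h import *
incase()"
```

```text
case [-52.6 -24.8] z 0.183 F [  7.6 -12.3  -2.3] gap 0.444 yawerr -0.002
```

Call:
{"method": "step_arm", "body": {
  "steps": "0 -1.3 0 0 0 0 0.3;-2 0 0 0 0 0 0.3;0 0 0 0 0 0 0.3"
}}

```text
t: 27.35
tcp_pos: [0.4638, -0.3347, 0.1827]
tcp_rot: [-3.14, 0.0, -3.076]
ft_force: [-1.1, -7.4, -0.2]
finger_gap: 0.445
gripper_force: 60.4
```

Call:
{"method": "step_arm", "body": {
  "steps": "-4 0 0 0 0 0 0.3;0 0 0 0 0 0 0.3"
}}

```text
t: 27.55
tcp_pos: [0.4679, -0.3344, 0.1827]
tcp_rot: [-3.14, 0.0, -3.076]
ft_force: [-0.6, -8.4, -0.5]
finger_gap: 0.44
gripper_force: 60.3
```

```bash
python3 -c "
from h import *
incase()"
```

```text
case [-46.6 -25.6] z 0.1827 F [-0.6 -8.4 -0.5] gap 0.44 yawerr -0.001
```

Call:
{"method": "step_arm", "body": {
  "steps": "-4 -1.3 0 0 0 0 0.3;-4 0 0 0 0 0 0.3;0 0 0 0 0 0 0.3"
}}

```text
t: 27.85
tcp_pos: [0.4765, -0.3343, 0.1824]
tcp_rot: [-3.141, 0.001, -3.075]
ft_force: [2.2, -1.8, 0.3]
finger_gap: 0.443
gripper_force: 60.4
```

Call:
{"method": "step_arm", "body": {
  "steps": "-4 0 0 0 0 0 0.3;-4 0 0 0 0 0 0.3;0 0 0 0 0 0 0.3"
}}

```text
t: 28.15
tcp_pos: [0.4843, -0.3338, 0.1822]
tcp_rot: [-3.141, 0.001, -3.075]
ft_force: [1.9, -2.6, -0.2]
finger_gap: 0.444
gripper_force: 60.4
```

```bash
python3 -c "
from h import *
incase()"
```

```text
case [-30.2 -26.1] z 0.1822 F [ 1.9 -2.6 -0.2] gap 0.444 yawerr -0.0
```

Call:
{"method": "step_arm", "body": {
  "steps": "1 0 0 0 0 0 0.3;0 0 0 0 0 0 0.52;0 0 0 0 0 0 0.52;25 0 0 0 0 0 0.52;25 0 0 0 0 0 0.4"
}}

```text
t: 28.65
tcp_pos: [0.4322, -0.3369, 0.1821]
tcp_rot: [3.141, 0.0, -3.074]
ft_force: [-0.3, -0.0, -1.0]
finger_gap: 0.399
gripper_force: 0.0
```

Call:
{"method": "step_arm", "body": {
  "steps": "5 0 0 0 0 0 0;0 0 0 0 0 0 0;0 0 0 0 0 0 0;0 0 0 0 0 0 0",
  "newtons": 40
}}

```text
t: 29.05
tcp_pos: [0.4286, -0.3374, 0.1821]
tcp_rot: [3.142, 0.001, -3.074]
ft_force: [-0.5, 0.2, -0.5]
finger_gap: -0.001
gripper_force: 0.0
```

```bash
python3 -c "
from fit import *
incase(); snap('top','top10'); d=load('top10')
C=CASE
for n,y in (('jt',-.072),('or',-.025)):
    q=fr(C,-.020,y); x,f=fit([(d,grad(d))],.04,.04,.016,(*q,.067),rng=.01,ar=.1,sides='ew'); 
    print(n,(rot(C[2]).T@(x[:2]-C[:2])*1000).round(1),x[2].round(3),round(f))
m=d['img'][195:235,330:395]; cv2.imwrite('pics/s10.png',cv2.resize(m,None,fx=10,fy=10,interpolation=cv2.INTER_CUBIC))
"
```

```text
case [-86.1 -25.9] z 0.1821 F [-0.5  0.2 -0.5] gap -0.001 yawerr 0.0
jt [-31.  -68.8] -0.149 -281
or [-20.8 -30.7] -0.142 -286
```

Call:
{"method": "step_arm", "body": {
  "steps": "-12 0 0 0 0 0 0;-12 0 0 0 0 0 0;-8 0 0 0 0 0 0;-6 0 0 0 0 0 0;-6 0 0 0 0 0 0"
}}

```text
t: 29.6
tcp_pos: [0.472, -0.3347, 0.1821]
tcp_rot: [-3.142, -0.0, -3.075]
ft_force: [-0.6, -0.8, 0.4]
finger_gap: 0.001
gripper_force: 0.2
```

Call:
{"method": "step_arm", "body": {
  "steps": "-4 0 0 0 0 0 0;-4 0 0 0 0 0 0;-2 0 0 0 0 0 0;0 0 0 0 0 0 0"
}}

```text
t: 30.0
tcp_pos: [0.4818, -0.334, 0.1821]
tcp_rot: [-3.142, 0.0, -3.075]
ft_force: [0.5, -0.3, -0.1]
finger_gap: 0.004
gripper_force: 0.0
```

Call:
{"method": "step_arm", "body": {
  "steps": "-2 0 0 0 0 0 0;0 0 0 0 0 0 0"
}}

```text
t: 30.2
tcp_pos: [0.4838, -0.334, 0.1822]
tcp_rot: [-3.141, 0.0, -3.075]
ft_force: [0.8, 0.4, 0.7]
finger_gap: -0.002
gripper_force: 0.0
```

Call:
{"method": "step_arm", "body": {
  "steps": "-2 0 0 0 0 0 0;0 0 0 0 0 0 0"
}}

```text
t: 30.4
tcp_pos: [0.4853, -0.3339, 0.182]
tcp_rot: [3.141, -0.002, -3.075]
ft_force: [-5.6, -0.2, 1.3]
finger_gap: 0.002
gripper_force: 2.3
```

```bash
python3 -c "
from h import *
incase()"
```

```text
case [-29.2 -26.2] z 0.182 F [-5.6 -0.2  1.3] gap 0.002 yawerr -0.001
```

Call:
{"method": "step_arm", "body": {
  "steps": "-1.5 0 0 0 0 0 0;0 0 0 0 0 0 0;15 0 0 0 0 0 0;10 0 -30 0 0 0 0.6;0 0 -45 0 0 0 0.6"
}}

```text
t: 30.9
tcp_pos: [0.461, -0.3354, 0.2564]
tcp_rot: [3.14, -0.004, -3.075]
ft_force: [0.4, -0.6, 1.6]
finger_gap: 0.333
gripper_force: 0.0
```

Call:
{"method": "step_arm", "body": {
  "steps": "0 0 -45 0 0 0 0.6;0 0 -45 0 0 0 0.6;0 0 0 0 0 0 0.6;0 0 0 0 0 0 0.6"
}}

```text
t: 31.3
tcp_pos: [0.4623, -0.3354, 0.3478]
tcp_rot: [-3.14, 0.001, -3.075]
ft_force: [0.2, -0.6, -0.6]
finger_gap: 0.598
gripper_force: 0.0
```

```bash
python3 -c "
from loc import *
incase()
snap('top','top11'); check('top11')
p=np.array([.5356,.4377,-.0792]); g=fr(p,-.018,0); go(*g,.35,np.pi+p[2])"
```

```text
case [-52.3 -26.2] z 0.3478 F [ 0.2 -0.6 -0.6] gap 0.598 yawerr -0.0
green shift mm [0.3 0.2] 180 172 [ 0.5356  0.4376 -0.0801] -495
navy shift mm [-0.1  0.2] 165 162 [ 0.4359  0.392  -0.4095] -530
orange not seen
turn [-0.  -0.   8.4] shift [  6.  776.4  -3.2]
```

Call:
{"method": "step_arm", "body": {
  "steps": "0 0 0 0 0 4.2 0.6;0 0 0 0 0 4.2 0.6;0 46 0 0 0 0 0.6;0 46 0 0 0 0 0.6;0 46 0 0 0 0 0.6"
}}

```text
t: 31.85
tcp_pos: [0.473, -0.1962, 0.346]
tcp_rot: [3.141, -0.002, 3.061]
ft_force: [1.1, 1.2, -0.8]
finger_gap: 0.597
gripper_force: 0.0
```

Call:
{"method": "step_arm", "body": {
  "steps": "0 46 0 0 0 0 0.6;0 46 0 0 0 0 0.6;0 46 0 0 0 0 0.6;0 46 0 0 0 0 0.6;0 46 0 0 0 0 0.6"
}}

```text
t: 32.35
tcp_pos: [0.4914, 0.0334, 0.3461]
tcp_rot: [-3.141, -0.002, 3.062]
ft_force: [0.6, -0.8, -0.6]
finger_gap: 0.604
gripper_force: 0.0
```

Call:
{"method": "step_arm", "body": {
  "steps": "0 46 0 0 0 0 0.6;0 46 0 0 0 0 0.6;0 46 0 0 0 0 0.6;0 46 0 0 0 0 0.6;0 46 0 0 0 0 0.6"
}}

```text
t: 32.85
tcp_pos: [0.5097, 0.2627, 0.3458]
tcp_rot: [-3.14, -0.001, 3.062]
ft_force: [0.8, 0.4, 0.5]
finger_gap: 0.6
gripper_force: 0.0
```

Call:
{"method": "step_arm", "body": {
  "steps": "0 46 0 0 0 0 0.6;0 46 0 0 0 0 0.6;0 46 0 0 0 0 0.6;6 0 0 0 0 0 0.6;0 0 0 0 0 0 0.6"
}}

```text
t: 33.35
tcp_pos: [0.5141, 0.3996, 0.3453]
tcp_rot: [-3.14, -0.002, 3.064]
ft_force: [1.1, -1.1, 0.2]
finger_gap: 0.6
gripper_force: 0.0
```

Call:
{"method": "step_arm", "body": {
  "steps": "0 0 0 0 0 0 0.6;0 0 0 0 0 0 0.6"
}}

```text
t: 33.55
tcp_pos: [0.5156, 0.3976, 0.3469]
tcp_rot: [-3.141, -0.0, 3.06]
ft_force: [-0.0, -0.5, 0.1]
finger_gap: 0.594
gripper_force: 0.0
```

```bash
python3 -c "
from h import *
p=np.array([.5356,.4377,-.0792]); g=fr(p,-.018,0); go(*g,.1735,np.pi+p[2])"
```

```text
turn [-0.1 -0.  -0.1] shift [  1.2  41.5 173.4]
```

Call:
{"method": "step_arm", "body": {
  "steps": "1 40 0 0 0 0 0.6;0 0 40 0 0 0 0.6;0 0 40 0 0 0 0.6;0 0 40 0 0 0 0.6;0 0 35 0 0 0 0.6"
}}

```text
t: 34.05
tcp_pos: [0.5175, 0.4376, 0.1902]
tcp_rot: [-3.141, -0.0, 3.061]
ft_force: [1.0, -0.4, 0.3]
finger_gap: 0.601
gripper_force: 0.0
```

Call:
{"method": "step_arm", "body": {
  "steps": "0 0 0 0 0 0 0.6;0 0 0 0 0 0 0.6;0 0 0 0 0 0 0.6"
}}

```text
t: 34.35
tcp_pos: [0.5179, 0.4388, 0.1944]
tcp_rot: [3.14, 0.002, 3.061]
ft_force: [-0.5, 0.1, 0.3]
finger_gap: 0.603
gripper_force: 0.0
```

```bash
python3 -c "
from h import *
p=np.array([.5356,.4365,-.0792]); g=fr(p,-.018,0); go(*g,.1735,np.pi+p[2])"
```

```text
turn [ 0.1  0.1 -0.1] shift [ 0.1 -0.9 20.9]
```

Descend the last 20 mm, close softly to 0.5, adjust height, then grip.

Call:
{"method": "step_arm", "body": {
  "steps": "0 -1 10 0 0 0 0.6;0 0 10 0 0 0 0.6;0 0 0 0 0 0 0.55;0 0 0 0 0 0 0.5;0 0 0 0 0 0 0.5",
  "newtons": 25
}}

```text
t: 34.85
tcp_pos: [0.5171, 0.4377, 0.1719]
tcp_rot: [-3.141, -0.0, 3.062]
ft_force: [-1.0, -0.0, -0.1]
finger_gap: 0.498
gripper_force: 0.1
```

Call:
{"method": "step_arm", "body": {
  "steps": "0 0 0.5 0 0 0 0.5;0 0 0 0 0 0 0.5"
}}

```text
t: 35.05
tcp_pos: [0.5171, 0.4377, 0.1717]
tcp_rot: [-3.141, -0.0, 3.062]
ft_force: [-1.7, -0.8, 4.6]
finger_gap: 0.502
gripper_force: 2.1
```

Call:
{"method": "step_arm", "body": {
  "steps": "0 0 0 0 0 0 0.3;0 0 0 0 0 0 0.3;0 0 0 0 0 0 0.3"
}}

```text
t: 35.35
tcp_pos: [0.5172, 0.438, 0.1722]
tcp_rot: [3.141, 0.001, 3.062]
ft_force: [-1.3, 0.1, 9.0]
finger_gap: 0.46
gripper_force: 30.1
```

Call:
{"method": "step_arm", "body": {
  "steps": "0 0 0 0 0 0 0.3;0 0 0 0 0 0 0.3",
  "newtons": 60
}}

```text
t: 35.55
tcp_pos: [0.5173, 0.438, 0.1724]
tcp_rot: [3.141, 0.001, 3.062]
ft_force: [-1.0, -1.7, 11.6]
finger_gap: 0.447
gripper_force: 63.2
```

```bash
python3 -c "
from h import *
s=get_state(); print(s['tcp_pos'],s['ft_force'],s['finger_gap'],s['gripper_force'])"
```

```text
[0.51726206 0.4379955  0.17240407] [-0.99545406 -1.65314941 11.64628815] 0.44652299627954994 63.18257716651715
```

Call:
{"method": "step_arm", "body": {
  "steps": "0 0 -10 0 0 0 0.3;0 0 -40 0 0 0 0.3;0 0 -45 0 0 0 0.3;0 0 -45 0 0 0 0.3;0 0 -40 0 0 0 0.3"
}}

```text
t: 36.05
tcp_pos: [0.517, 0.4375, 0.3544]
tcp_rot: [3.141, 0.001, 3.062]
ft_force: [-0.5, 0.4, -0.5]
finger_gap: 0.449
gripper_force: 60.5
```

```bash
python3 -c "
from h import *
s=get_state();print(s['tcp_pos'],s['finger_gap'],s['gripper_force']); tocase(22.8,-67,.35)"
```

```text
[0.51695316 0.43749262 0.35438134] 0.44944063491439545 60.547006130218506
turn [ 0.   0.  -8.4] shift [ 121.  -718.5    4.4]
```

Call:
{"method": "step_arm", "body": {
  "steps": "0 0 0 0 0 -4.2 0.3;0 0 0 0 0 -4.2 0.3;7.5 -45 0 0 0 0 0.3;7.5 -45 0 0 0 0 0.3;7.5 -45 0 0 0 0 0.3"
}}

```text
t: 36.55
tcp_pos: [0.5031, 0.2997, 0.352]
tcp_rot: [-3.141, 0.0, -3.075]
ft_force: [1.6, -0.3, -0.7]
finger_gap: 0.448
gripper_force: 60.6
```

Call:
{"method": "step_arm", "body": {
  "steps": "7.5 -45 0 0 0 0 0.3;7.5 -45 0 0 0 0 0.3;7.5 -45 0 0 0 0 0.3;7.5 -45 0 0 0 0 0.3;7.5 -45 0 0 0 0 0.3"
}}

```text
t: 37.05
tcp_pos: [0.4807, 0.0728, 0.3521]
tcp_rot: [-3.141, 0.001, -3.075]
ft_force: [1.3, -0.2, -0.1]
finger_gap: 0.447
gripper_force: 60.6
```

Call:
{"method": "step_arm", "body": {
  "steps": "7.5 -45 0 0 0 0 0.3;7.5 -45 0 0 0 0 0.3;7.5 -45 0 0 0 0 0.3;7.5 -45 0 0 0 0 0.3;7.5 -45 0 0 0 0 0.3"
}}

```text
t: 37.55
tcp_pos: [0.4583, -0.1544, 0.3521]
tcp_rot: [-3.141, 0.0, -3.075]
ft_force: [1.2, -0.5, -0.5]
finger_gap: 0.442
gripper_force: 60.6
```

Call:
{"method": "step_arm", "body": {
  "steps": "7.5 -45 0 0 0 0 0.3;7.5 -45 0 0 0 0 0.3;0 0 0 0 0 0 0.3;0 0 0 0 0 0 0.3;0 0 0 0 0 0 0.3"
}}

```text
t: 38.05
tcp_pos: [0.45, -0.2425, 0.3519]
tcp_rot: [3.142, 0.0, -3.074]
ft_force: [0.0, 0.0, 0.2]
finger_gap: 0.446
gripper_force: 60.6
```

```bash
python3 -c "
from h import *
incase(); tocase(22.8,-67,.1825)"
```

```text
case [-58.3  67.4] z 0.3519 F [0.  0.  0.2] gap 0.446 yawerr 0.001
turn [0. 0. 0.] shift [  8.7 -44.6 169.4]
```

Call:
{"method": "step_arm", "body": {
  "steps": "8.7 3.4 0 0 0 0 0.3;0 0 45 0 0 0 0.3;0 0 45 0 0 0 0.3;0 0 40 0 0 0 0.3;0 0 25 0 0 0 0.3"
}}

```text
t: 38.55
tcp_pos: [0.441, -0.239, 0.1945]
tcp_rot: [3.14, -0.002, -3.073]
ft_force: [0.3, 0.7, -0.4]
finger_gap: 0.449
gripper_force: 60.6
```

Call:
{"method": "step_arm", "body": {
  "steps": "0 0 0 0 0 0 0.3;0 0 0 0 0 0 0.3;0 0 0 0 0 0 0.3"
}}

```text
t: 38.85
tcp_pos: [0.4414, -0.2404, 0.1982]
tcp_rot: [-3.141, 0.002, -3.075]
ft_force: [0.8, -0.4, 0.2]
finger_gap: 0.446
gripper_force: 60.6
```

```bash
python3 -c "
from h import *
incase(); tocase(70.8,-67,.1825); snap('top','top12')
d=load('top12'); cv2.imwrite('pics/s12.png',cv2.resize(d['img'][185:240,320:395],None,fx=8,fy=8,interpolation=cv2.INTER_CUBIC))"
```

```text
case [-66.8  70.1] z 0.1982 F [ 0.8 -0.4  0.2] gap 0.446 yawerr 0.0
turn [-0.1  0.1  0. ] shift [ 0.2  0.7 15.7]
```

Call:
{"method": "step_arm", "body": {
  "steps": "0 0.4 8 0 0 0 0.3;0 0 7.7 0 0 0 0.3;0 0 0 0 0 0 0.3;-5 0 0 0 0 0 0.3;0 0 0 0 0 0 0.3"
}}

```text
t: 39.4
tcp_pos: [0.4465, -0.2396, 0.1808]
tcp_rot: [3.141, 0.0, -3.075]
ft_force: [-1.0, -1.0, -1.0]
finger_gap: 0.446
gripper_force: 60.6
```

Call:
{"method": "step_arm", "body": {
  "steps": "-3 0 0 0 0 0 0.3;0 0 0 0 0 0 0.3"
}}

```text
t: 39.6
tcp_pos: [0.4492, -0.2395, 0.1809]
tcp_rot: [-3.142, 0.0, -3.075]
ft_force: [0.4, 0.4, -0.2]
finger_gap: 0.449
gripper_force: 60.6
```

Call:
{"method": "step_arm", "body": {
  "steps": "-3 0 0 0 0 0 0.3;0 0 0 0 0 0 0.3"
}}

```text
t: 39.8
tcp_pos: [0.4522, -0.2393, 0.1809]
tcp_rot: [-3.142, 0.0, -3.075]
ft_force: [-0.4, -0.3, 0.2]
finger_gap: 0.442
gripper_force: 60.6
```

Call:
{"method": "step_arm", "body": {
  "steps": "-2 0 0 0 0 0 0.3;0 0 0 0 0 0 0.3"
}}

```text
t: 40.0
tcp_pos: [0.4541, -0.2392, 0.181]
tcp_rot: [-3.141, 0.0, -3.075]
ft_force: [-0.1, -0.8, -0.1]
finger_gap: 0.447
gripper_force: 60.6
```

```bash
python3 -c "
from h import *
incase()"
```

```text
case [-54.   70.4] z 0.181 F [-0.1 -0.8 -0.1] gap 0.447 yawerr -0.0
```

Call:
{"method": "step_arm", "body": {
  "steps": "-3 0 0 0 0 0 0.3;-2 0 0 0 0 0 0.3;0 0 0 0 0 0 0.3"
}}

```text
t: 40.3
tcp_pos: [0.4592, -0.2388, 0.1809]
tcp_rot: [-3.142, 0.0, -3.075]
ft_force: [0.1, 0.6, -0.3]
finger_gap: 0.451
gripper_force: 60.6
```

Call:
{"method": "step_arm", "body": {
  "steps": "-3 0 0 0 0 0 0.3;-3 0 0 0 0 0 0.3;0 0 0 0 0 0 0.3"
}}

```text
t: 40.6
tcp_pos: [0.4653, -0.2384, 0.1809]
tcp_rot: [-3.142, 0.0, -3.075]
ft_force: [0.0, 0.3, 1.0]
finger_gap: 0.442
gripper_force: 60.6
```

Call:
{"method": "step_arm", "body": {
  "steps": "-4 0 0 0 0 0 0.3;-4 0 0 0 0 0 0.3;-3 0 0 0 0 0 0.3;0 0 0 0 0 0 0.3"
}}

```text
t: 41.0
tcp_pos: [0.4762, -0.2376, 0.1809]
tcp_rot: [-3.142, 0.0, -3.075]
ft_force: [0.3, 0.1, -1.0]
finger_gap: 0.443
gripper_force: 60.6
```

```bash
python3 -c "
from h import *
incase()"
```

```text
case [-31.8  70.4] z 0.1809 F [ 0.3  0.1 -1. ] gap 0.443 yawerr -0.0
```

Call:
{"method": "step_arm", "body": {
  "steps": "0 0 0 0 0 0 0.3;0 0 0 0 0 0 0.52;0 0 0 0 0 0 0.52;25 0 0 0 0 0 0.52;25 0 0 0 0 0 0.4"
}}

```text
t: 41.5
tcp_pos: [0.4252, -0.241, 0.181]
tcp_rot: [3.141, 0.0, -3.075]
ft_force: [-1.4, -0.3, -1.1]
finger_gap: 0.404
gripper_force: 0.0
```

Call:
{"method": "step_arm", "body": {
  "steps": "6 0 -1 0 0 0 0;0 0 0 0 0 0 0;0 0 0 0 0 0 0;0 0 0 0 0 0 0",
  "newtons": 40
}}

```text
t: 41.9
tcp_pos: [0.4207, -0.2414, 0.1819]
tcp_rot: [-3.141, 0.001, -3.075]
ft_force: [-0.6, 0.6, 0.7]
finger_gap: 0.002
gripper_force: 0.0
```

Call:
{"method": "step_arm", "body": {
  "steps": "-12 0 0 0 0 0 0;-12 0 0 0 0 0 0;-9 0 0 0 0 0 0;-6 0 0 0 0 0 0;-6 0 0 0 0 0 0"
}}

```text
t: 42.4
tcp_pos: [0.4652, -0.2384, 0.1819]
tcp_rot: [-3.142, -0.0, -3.075]
ft_force: [-0.5, 0.5, -0.5]
finger_gap: -0.001
gripper_force: 0.1
```

Call:
{"method": "step_arm", "body": {
  "steps": "-4 0 0 0 0 0 0;-4 0 0 0 0 0 0;-2 0 0 0 0 0 0;0 0 0 0 0 0 0"
}}

```text
t: 42.8
tcp_pos: [0.475, -0.2378, 0.1819]
tcp_rot: [-3.142, 0.0, -3.075]
ft_force: [-0.3, -0.7, -0.4]
finger_gap: 0.001
gripper_force: 0.0
```

Call:
{"method": "step_arm", "body": {
  "steps": "-2 0 0 0 0 0 0;0 0 0 0 0 0 0"
}}

```text
t: 43.0
tcp_pos: [0.477, -0.2377, 0.1819]
tcp_rot: [-3.142, 0.0, -3.075]
ft_force: [0.3, -0.3, -0.4]
finger_gap: 0.001
gripper_force: 0.0
```

```bash
python3 -c "
from h import *
incase()"
```

```text
case [-31.1  70.4] z 0.1819 F [ 0.3 -0.3 -0.4] gap 0.001 yawerr -0.0
```

Call:
{"method": "step_arm", "body": {
  "steps": "-1.5 0 0 0 0 0 0;0 0 0 0 0 0 0"
}}

```text
t: 43.2
tcp_pos: [0.4785, -0.2376, 0.1819]
tcp_rot: [-3.141, 0.0, -3.075]
ft_force: [0.6, -0.7, 0.1]
finger_gap: -0.003
gripper_force: 0.0
```

Call:
{"method": "step_arm", "body": {
  "steps": "-1.5 0 0 0 0 0 0;0 0 0 0 0 0 0"
}}

```text
t: 43.4
tcp_pos: [0.4792, -0.2376, 0.1818]
tcp_rot: [3.142, -0.003, -3.075]
ft_force: [-6.8, 0.7, 3.6]
finger_gap: -0.0
gripper_force: 3.2
```

Call:
{"method": "step_arm", "body": {
  "steps": "-1 0 0 0 0 0 0;0 0 0 0 0 0 0"
}}

```text
t: 43.6
tcp_pos: [0.4796, -0.2376, 0.1818]
tcp_rot: [3.141, -0.005, -3.075]
ft_force: [-11.7, 0.2, 6.6]
finger_gap: 0.001
gripper_force: 5.8
```

Call:
{"method": "step_arm", "body": {
  "steps": "-1 0 0 0 0 0 0;0 0 0 0 0 0 0"
}}

```text
t: 43.8
tcp_pos: [0.48, -0.2376, 0.1817]
tcp_rot: [3.141, -0.006, -3.076]
ft_force: [-16.7, 1.3, 11.4]
finger_gap: -0.002
gripper_force: 8.4
```

```bash
python3 -c "
from h import *
incase()"
```

```text
case [-28.1  70.2] z 0.1817 F [-16.7   1.3  11.4] gap -0.002 yawerr -0.001
```

Call:
{"method": "step_arm", "body": {
  "steps": "12 0 0 0 0 0 0;15 0 -30 0 0 0 0.6;0 0 -45 0 0 0 0.6;0 0 -45 0 0 0 0.6;0 0 -45 0 0 0 0.6"
}}

```text
t: 44.3
tcp_pos: [0.4546, -0.239, 0.3489]
tcp_rot: [3.141, -0.0, -3.075]
ft_force: [0.2, -0.6, 0.3]
finger_gap: 0.604
gripper_force: 0.0
```

Call:
{"method": "step_arm", "body": {
  "steps": "0 0 0 0 0 0 0.6;0 0 0 0 0 0 0.6"
}}

```text
t: 44.5
tcp_pos: [0.4548, -0.2393, 0.3476]
tcp_rot: [-3.141, 0.001, -3.075]
ft_force: [0.1, 0.2, 1.0]
finger_gap: 0.6
gripper_force: 0.0
```

```bash
python3 -c "
from loc import *
T0={k:v for k,v in T0.items() if k=='navy'}
import loc; loc.T0=T0
snap('top','top13'); check('top13')
p=np.array([.436,.391,-.405]); g=fr(p,-.018,0); go(*g,.35,np.pi+p[2])"
```

```text
navy shift mm [-8.2 24.2] 165 180 [ 0.4314  0.4206 -0.147 ] -514
turn [-0. -0. 27.] shift [283.6 571.8  -3.4]
```

```bash
python3 -c "
from loc import *
d=load('top13'); px=(143,231)
col=np.median(REF['img'][px[1]-2:px[1]+3,px[0]-2:px[0]+3].reshape(-1,3),axis=0)
for D in(REF,d):
  m=(np.abs(D['img'].astype(int)-col).max(2)<45).astype(np.uint8); n,l,s,c=cv2.connectedComponentsWithStats(m)
  ok=[i for i in range(1,n) if s[i,4]>40 and np.hypot(*(c[i]-px))<40]; i=min(ok,key=lambda i:np.hypot(*(c[i]-px)))
  v,u=np.nonzero(l==i); W=np.array([atz(D,a,b,.008)[:2] for a,b in zip(u,v)],np.float32); r=cv2.minAreaRect(W*1000); print(c[i],s[i],r, W.mean(0))
for a in(-.4,-.15,.1):
  x,f=fit([(d,grad(d))],.062,.04,.008,(.432,.42,a),rng=.009,ar=.2); print(x.round(4),round(f))
# ring: wooden colour extents
u,v=[int(round(t)) for t in proj(d,[[.35,.42,.0]])[0]]
C=cloud(d); m=(C[...,2]>.012)&(C[...,0]>.28)&(C[...,0]<.46)&(C[...,1]>.33)&(C[...,1]<.5); P=C[m]; print(P.min(0),P.max(0),len(P),np.median(P,0))
cv2.imwrite('pics/s13.png',cv2.resize(d['img'][205:275,95:175],None,fx=8,fy=8,interpolation=cv2.INTER_CUBIC))
"
```

```text
[140.13333333 231.87878788] [132 224  17  17 165] ((429.31182861328125, 394.8769836425781), (39.22043991088867, 42.04337692260742), 67.57931518554688) [0.42893606 0.3947633 ]
[132.47222222 234.41111111] [125 227  18  22 180] ((409.671142578125, 419.01080322265625), (74.53134155273438, 47.18088912963867), 12.362112998962402) [0.4207576 0.4189238]
[ 0.4314  0.4206 -0.147 ] -514
[ 0.4314  0.4206 -0.147 ] -514
[ 0.4314  0.4206 -0.147 ] -514
[0.28078332 0.33161122 0.01201261] [0.45679923 0.49978503 0.05380805] 495 [0.35731216 0.42179667 0.0240822 ]
```

View pics/s13.png

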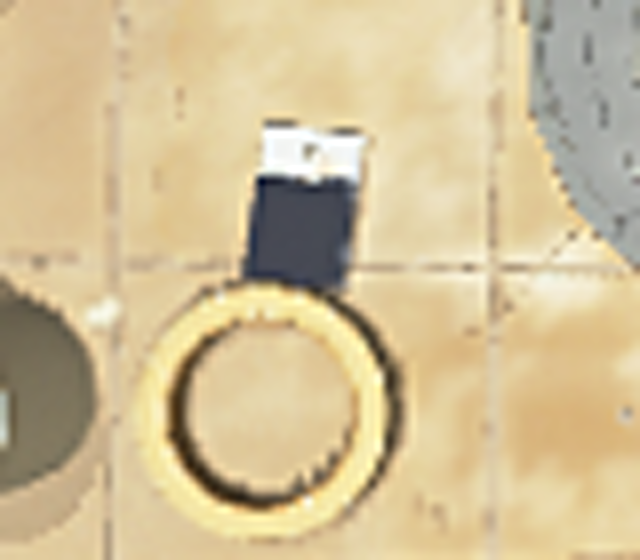

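The navy tile was knocked; it is now at crop (305,205) with its rear edge against the ring at (270,283). I grip it nearer its middle, clear of the ring.

```bash
python3 -c "
from h import *
p=np.array([.4314,.4195,-.147]); g=fr(p,-.006,0); go(*g,.35,np.pi+p[2])"
```

```text
turn [-0.  -0.  12.2] shift [125.6 648.2  -3.4]
```

Call:
{"method": "step_arm", "body": {
  "steps": "0 0 0 0 0 6.1 0.6;0 0 0 0 0 6.1 0.6;8.4 43.2 0 0 0 0 0.6;8.4 43.2 0 0 0 0 0.6;8.4 43.2 0 0 0 0 0.6"
}}

```text
t: 45.05
tcp_pos: [0.4484, -0.1058, 0.3458]
tcp_rot: [3.141, -0.002, 2.995]
ft_force: [1.3, 0.4, 0.1]
finger_gap: 0.598
gripper_force: 0.0
```

Call:
{"method": "step_arm", "body": {
  "steps": "8.4 43.2 0 0 0 0 0.6;8.4 43.2 0 0 0 0 0.6;8.4 43.2 0 0 0 0 0.6;8.4 43.2 0 0 0 0 0.6;8.4 43.2 0 0 0 0 0.6"
}}

```text
t: 45.55
tcp_pos: [0.4383, 0.1144, 0.3459]
tcp_rot: [-3.14, -0.002, 2.996]
ft_force: [0.1, -0.1, -0.5]
finger_gap: 0.596
gripper_force: 0.0
```

Call:
{"method": "step_arm", "body": {
  "steps": "8.4 43.2 0 0 0 0 0.6;8.4 43.2 0 0 0 0 0.6;8.4 43.2 0 0 0 0 0.6;8.4 43.2 0 0 0 0 0.6;8.4 43.2 0 0 0 0 0.6"
}}

```text
t: 46.05
tcp_pos: [0.4281, 0.3343, 0.3456]
tcp_rot: [-3.14, -0.001, 2.996]
ft_force: [1.0, 0.4, 0.0]
finger_gap: 0.603
gripper_force: 0.0
```

Call:
{"method": "step_arm", "body": {
  "steps": "8.4 43.2 0 0 0 0 0.6;8.4 43.2 0 0 0 0 0.6;0 0 0 0 0 0 0.6;0 0 0 0 0 0 0.6;0 0 0 0 0 0 0.6"
}}

```text
t: 46.55
tcp_pos: [0.425, 0.4194, 0.346]
tcp_rot: [-3.14, -0.0, 2.994]
ft_force: [0.3, -0.0, -0.8]
finger_gap: 0.602
gripper_force: 0.0
```

```bash
python3 -c "
from h import *
p=np.array([.4314,.4195,-.147]); g=fr(p,-.006,0); go(*g,.1735,np.pi+p[2])"
```

```text
turn [-0.1 -0.  -0. ] shift [ -0.4   1.  172.5]
```

Call:
{"method": "step_arm", "body": {
  "steps": "0 1 0 0 0 0 0.6;0 0 40 0 0 0 0.6;0 0 40 0 0 0 0.6;0 0 40 0 0 0 0.6;0 0 32 0 0 0 0.6"
}}

```text
t: 47.05
tcp_pos: [0.4249, 0.4204, 0.1929]
tcp_rot: [-3.141, -0.001, 2.994]
ft_force: [0.4, 0.4, -0.8]
finger_gap: 0.605
gripper_force: 0.0
```

Call:
{"method": "step_arm", "body": {
  "steps": "0 0 0 0 0 0 0.6;0 0 0 0 0 0 0.6;0 0 0 0 0 0 0.6"
}}

```text
t: 47.35
tcp_pos: [0.4253, 0.4214, 0.1968]
tcp_rot: [3.14, 0.001, 2.995]
ft_force: [0.5, 0.4, 0.7]
finger_gap: 0.605
gripper_force: 0.0
```

```bash
python3 -c "
from h import *
p=np.array([.4314,.4195,-.147]); g=fr(p,-.006,0); go(*g,.1730,np.pi+p[2])"
```

```text
turn [0.1 0.1 0. ] shift [-0.3 -1.  23.8]
```

Call:
{"method": "step_arm", "body": {
  "steps": "0 -1 11 0 0 0 0.6;0 0 11 0 0 0 0.6;0 0 0 0 0 0 0.55;0 0 0 0 0 0 0.5;0 0 0 0 0 0 0.5",
  "newtons": 25
}}

```text
t: 47.85
tcp_pos: [0.4247, 0.4203, 0.1731]
tcp_rot: [3.142, 0.0, 2.995]
ft_force: [0.5, -0.5, 1.1]
finger_gap: 0.499
gripper_force: 0.0
```

Call:
{"method": "step_arm", "body": {
  "steps": "0 0 0 0 0 0 0.5;0 0 0.3 0 0 0 0.5"
}}

```text
t: 48.05
tcp_pos: [0.4247, 0.4203, 0.1728]
tcp_rot: [3.141, 0.0, 2.995]
ft_force: [-0.1, 1.1, 0.4]
finger_gap: 0.501
gripper_force: 0.0
```

Call:
{"method": "step_arm", "body": {
  "steps": "0 0 0 0 0 0 0.3;0 0 0 0 0 0 0.3;0 0 0 0 0 0 0.3"
}}

```text
t: 48.35
tcp_pos: [0.4247, 0.4203, 0.173]
tcp_rot: [3.141, 0.0, 2.995]
ft_force: [0.0, -1.1, 4.8]
finger_gap: 0.46
gripper_force: 24.6
```

Call:
{"method": "step_arm", "body": {
  "steps": "0 0 0 0 0 0 0.3;0 0 0 0 0 0 0.3",
  "newtons": 60
}}

```text
t: 48.55
tcp_pos: [0.4247, 0.4204, 0.1732]
tcp_rot: [3.141, 0.0, 2.996]
ft_force: [-1.2, -2.2, 11.5]
finger_gap: 0.448
gripper_force: 59.2
```

Call:
{"method": "step_arm", "body": {
  "steps": "0 0 -10 0 0 0 0.3;0 0 -40 0 0 0 0.3;0 0 -45 0 0 0 0.3;0 0 -45 0 0 0 0.3;0 0 -40 0 0 0 0.3"
}}

```text
t: 49.05
tcp_pos: [0.4244, 0.4201, 0.3555]
tcp_rot: [3.141, 0.001, 2.995]
ft_force: [0.2, -0.2, -0.3]
finger_gap: 0.443
gripper_force: 63.6
```

```bash
python3 -c "
from h import *
s=get_state();print(s['tcp_pos'],s['finger_gap'],s['gripper_force']); tocase(22.1,-57,.35)"
```

```text
[0.42444609 0.42008459 0.3555115 ] 0.44334160837459063 63.574973344802856
turn [  0.1   0.  -12.2] shift [  17.5 -708.1    5.5]
```

Call:
{"method": "step_arm", "body": {
  "steps": "0 0 0 0 0 -6.1 0.3;0 0 0 0 0 -6.1 0.3;1 -44 0 0 0 0 0.3;1 -44 0 0 0 0 0.3;1 -44 0 0 0 0 0.3"
}}

```text
t: 49.55
tcp_pos: [0.4301, 0.2867, 0.3531]
tcp_rot: [-3.141, 0.0, -3.074]
ft_force: [1.8, 0.2, -0.7]
finger_gap: 0.442
gripper_force: 63.6
```

Call:
{"method": "step_arm", "body": {
  "steps": "1 -44 0 0 0 0 0.3;1 -44 0 0 0 0 0.3;1 -44 0 0 0 0 0.3;1 -44 0 0 0 0 0.3;1 -44 0 0 0 0 0.3"
}}

```text
t: 50.05
tcp_pos: [0.4398, 0.0668, 0.3532]
tcp_rot: [-3.141, 0.001, -3.075]
ft_force: [1.1, -0.6, -0.4]
finger_gap: 0.445
gripper_force: 63.6
```

Call:
{"method": "step_arm", "body": {
  "steps": "1 -44 0 0 0 0 0.3;1 -44 0 0 0 0 0.3;1 -44 0 0 0 0 0.3;1 -44 0 0 0 0 0.3;1 -44 0 0 0 0 0.3"
}}

```text
t: 50.55
tcp_pos: [0.4495, -0.1532, 0.3533]
tcp_rot: [-3.141, 0.001, -3.075]
ft_force: [1.3, -0.2, -0.5]
finger_gap: 0.442
gripper_force: 63.6
```

Call:
{"method": "step_arm", "body": {
  "steps": "1 -44 0 0 0 0 0.3;1 -44 0 0 0 0 0.3;0 0 0 0 0 0 0.3;0 0 0 0 0 0 0.3;0 0 0 0 0 0 0.3"
}}

```text
t: 51.05
tcp_pos: [0.4538, -0.2383, 0.353]
tcp_rot: [3.142, 0.0, -3.074]
ft_force: [0.3, 1.0, -0.5]
finger_gap: 0.441
gripper_force: 63.6
```

```bash
python3 -c "
from h import *
incase(); tocase(22.1,-57,.1822)"
```

```text
case [-54.3  71.3] z 0.353 F [ 0.3  1.  -0.5] gap 0.441 yawerr 0.001
turn [0.  0.  0.1] shift [  2.7 -49.2 170.8]
```

Call:
{"method": "step_arm", "body": {
  "steps": "2.7 -24.6 0 0 0 0 0.3;0 -24.6 0 0 0 0 0.3;0 0 0 0 0 0 0.3;0 0 45 0 0 0 0.3;0 0 45 0 0 0 0.3"
}}

```text
t: 51.55
tcp_pos: [0.4547, -0.2874, 0.2625]
tcp_rot: [-3.141, 0.002, -3.074]
ft_force: [2.2, -0.6, -0.6]
finger_gap: 0.442
gripper_force: 63.6
```

Call:
{"method": "step_arm", "body": {
  "steps": "0 0 40 0 0 0 0.3;0 0 20 0 0 0 0.3;0 0 0 0 0 0 0.3;0 0 0 0 0 0 0.3;0 0 0 0 0 0 0.3"
}}

```text
t: 52.05
tcp_pos: [0.4547, -0.2883, 0.2042]
tcp_rot: [-3.141, 0.002, -3.074]
ft_force: [-0.2, -0.2, -0.1]
finger_gap: 0.443
gripper_force: 63.6
```

```bash
python3 -c "
from h import *
incase(); tocase(22.1,-57,.1822)"
```

```text
case [-56.7  21.4] z 0.2042 F [-0.2 -0.2 -0.1] gap 0.443 yawerr 0.0
turn [-0.1  0.1  0. ] shift [ 0.3  0.7 22. ]
```

Call:
{"method": "step_arm", "body": {
  "steps": "0 0.7 11 0 0 0 0.3;0 0 11 0 0 0 0.3;0 0 0 0 0 0 0.3;-4 0 0 0 0 0 0.3;0 0 0 0 0 0 0.3"
}}

```text
t: 52.55
tcp_pos: [0.4579, -0.2877, 0.1804]
tcp_rot: [-3.141, -0.002, -3.075]
ft_force: [-5.4, -0.0, 11.9]
finger_gap: 0.446
gripper_force: 74.4
```

Call:
{"method": "step_arm", "body": {
  "steps": "-3 0 0 0 0 0 0.3;0 0 0 0 0 0 0.3"
}}

```text
t: 52.75
tcp_pos: [0.4606, -0.2876, 0.1804]
tcp_rot: [-3.141, -0.002, -3.075]
ft_force: [-7.6, 0.1, 13.4]
finger_gap: 0.441
gripper_force: 75.3
```

Call:
{"method": "step_arm", "body": {
  "steps": "-2 0 0 0 0 0 0.3;0 0 0 0 0 0 0.3"
}}

```text
t: 52.95
tcp_pos: [0.4624, -0.2875, 0.1804]
tcp_rot: [-3.141, -0.003, -3.075]
ft_force: [-8.5, -0.6, 14.8]
finger_gap: 0.442
gripper_force: 75.9
```

Call:
{"method": "step_arm", "body": {
  "steps": "-2 0 0 0 0 0 0.3;0 0 0 0 0 0 0.3"
}}

```text
t: 53.15
tcp_pos: [0.4644, -0.2874, 0.1804]
tcp_rot: [-3.141, -0.003, -3.075]
ft_force: [-7.8, -0.7, 14.3]
finger_gap: 0.441
gripper_force: 76.0
```

Call:
{"method": "step_arm", "body": {
  "steps": "-2 0 0 0 0 0 0.3;0 0 0 0 0 0 0.3"
}}

```text
t: 53.35
tcp_pos: [0.4664, -0.2873, 0.1804]
tcp_rot: [-3.141, -0.003, -3.076]
ft_force: [-9.1, -1.0, 15.0]
finger_gap: 0.447
gripper_force: 75.9
```

```bash
python3 -c "
from h import *
incase()"
```

```text
case [-45.   21.6] z 0.1804 F [-9.1 -1.  15. ] gap 0.447 yawerr -0.001
```

Call:
{"method": "step_arm", "body": {
  "steps": "0 0 -1.8 0 0 0 0.3;0 0 0 0 0 0 0.3;-2 0 0 0 0 0 0.3;0 0 0 0 0 0 0.3"
}}

```text
t: 53.75
tcp_pos: [0.4695, -0.2867, 0.1822]
tcp_rot: [3.142, 0.0, -3.075]
ft_force: [-0.8, 0.1, -0.3]
finger_gap: 0.443
gripper_force: 67.3
```

Call:
{"method": "step_arm", "body": {
  "steps": "-3 0 0 0 0 0 0.3;0 0 0 0 0 0 0.3"
}}

```text
t: 53.95
tcp_pos: [0.4726, -0.2865, 0.1824]
tcp_rot: [-3.142, 0.0, -3.075]
ft_force: [-0.2, -0.2, -0.5]
finger_gap: 0.447
gripper_force: 67.3
```

Call:
{"method": "step_arm", "body": {
  "steps": "-3 0 0 0 0 0 0.3;0 0 0 0 0 0 0.3"
}}

```text
t: 54.15
tcp_pos: [0.4755, -0.2863, 0.1824]
tcp_rot: [-3.142, 0.0, -3.075]
ft_force: [0.8, -0.4, -0.4]
finger_gap: 0.444
gripper_force: 67.3
```

Call:
{"method": "step_arm", "body": {
  "steps": "-3 0 0 0 0 0 0.3;0 0 0 0 0 0 0.3"
}}

```text
t: 54.35
tcp_pos: [0.4785, -0.2861, 0.1825]
tcp_rot: [-3.142, 0.0, -3.075]
ft_force: [-0.5, -0.1, -0.9]
finger_gap: 0.441
gripper_force: 67.3
```

```bash
python3 -c "
from h import *
incase()"
```

```text
case [-32.8  21.9] z 0.1825 F [-0.5 -0.1 -0.9] gap 0.441 yawerr -0.0
```

Call:
{"method": "step_arm", "body": {
  "steps": "-1 0 0 0 0 0 0.3;0 0 0 0 0 0 0.5;0 0 0 0 0 0 0.52;0 0 0 0 0 0 0.52;25 0 0 0 0 0 0.52"
}}

```text
t: 54.85
tcp_pos: [0.4557, -0.2872, 0.1824]
tcp_rot: [3.142, 0.003, -3.073]
ft_force: [-0.7, -1.0, -1.2]
finger_gap: 0.52
gripper_force: 0.0
```

Call:
{"method": "step_arm", "body": {
  "steps": "25 0 0 0 0 0 0.5;15 0 0 0 0 0 0.3;0 0 0 0 0 0 0;0 0 0 0 0 0 0;0 0 0 0 0 0 0",
  "newtons": 40
}}

```text
t: 55.35
tcp_pos: [0.415, -0.2903, 0.1824]
tcp_rot: [-3.141, 0.001, -3.074]
ft_force: [0.5, 0.9, 0.2]
finger_gap: -0.007
gripper_force: 0.0
```

Call:
{"method": "step_arm", "body": {
  "steps": "0 0 0.5 0 0 0 0;0 0 0 0 0 0 0;-8 0 0 0 0 0 0;-8 0 0 0 0 0 0;-6 0 0 0 0 0 0"
}}

```text
t: 55.85
tcp_pos: [0.4373, -0.2888, 0.182]
tcp_rot: [3.142, 0.001, -3.075]
ft_force: [0.0, -0.7, 0.3]
finger_gap: -0.005
gripper_force: 0.0
```

Call:
{"method": "step_arm", "body": {
  "steps": "-6 0 0 0 0 0 0;-6 0 0 0 0 0 0;-6 0 0 0 0 0 0;-6 0 0 0 0 0 0;0 0 0 0 0 0 0"
}}

```text
t: 56.35
tcp_pos: [0.4609, -0.2872, 0.1819]
tcp_rot: [-3.142, 0.001, -3.075]
ft_force: [-0.0, 0.1, 0.1]
finger_gap: 0.003
gripper_force: 0.0
```

```bash
python3 -c "
from h import *
incase()"
```

```text
case [-50.4  22. ] z 0.1819 F [-0.   0.1  0.1] gap 0.003 yawerr 0.0
```

Call:
{"method": "step_arm", "body": {
  "steps": "-5 0 0 0 0 0 0;-5 0 0 0 0 0 0;-5 0 0 0 0 0 0;-4 0 0 0 0 0 0;0 0 0 0 0 0 0"
}}

```text
t: 56.85
tcp_pos: [0.4796, -0.286, 0.1819]
tcp_rot: [-3.142, 0.0, -3.075]
ft_force: [-0.6, 0.2, 0.0]
finger_gap: 0.001
gripper_force: 0.0
```

Call:
{"method": "step_arm", "body": {
  "steps": "-1.5 0 0 0 0 0 0;0 0 0 0 0 0 0"
}}

```text
t: 57.05
tcp_pos: [0.4807, -0.2861, 0.1819]
tcp_rot: [-3.142, -0.0, -3.075]
ft_force: [-1.1, -0.2, -0.5]
finger_gap: -0.003
gripper_force: 0.0
```

Call:
{"method": "step_arm", "body": {
  "steps": "-1.5 0 0 0 0 0 0;0 0 0 0 0 0 0"
}}

```text
t: 57.25
tcp_pos: [0.482, -0.286, 0.1819]
tcp_rot: [-3.142, -0.001, -3.075]
ft_force: [-1.6, -0.1, 1.3]
finger_gap: 0.002
gripper_force: 1.2
```

Call:
{"method": "step_arm", "body": {
  "steps": "-1 0 0 0 0 0 0;0 0 0 0 0 0 0"
}}

```text
t: 57.45
tcp_pos: [0.4824, -0.286, 0.1818]
tcp_rot: [3.142, -0.003, -3.075]
ft_force: [-8.1, -0.3, 4.2]
finger_gap: 0.002
gripper_force: 4.0
```

```bash
python3 -c "
from h import *
incase()"
```

```text
case [-28.9  21.8] z 0.1818 F [-8.1 -0.3  4.2] gap 0.002 yawerr -0.001
```

All four tiles bottomed out at the same depth. Next is the long tile.

Call:
{"method": "step_arm", "body": {
  "steps": "12 0 0 0 0 0 0;15 0 -30 0 0 0 0.6;0 0 -45 0 0 0 0.6;0 0 -45 0 0 0 0.6;0 0 -45 0 0 0 0.6"
}}

```text
t: 57.95
tcp_pos: [0.4561, -0.2875, 0.3489]
tcp_rot: [3.142, 0.0, -3.075]
ft_force: [0.3, -0.6, 0.5]
finger_gap: 0.602
gripper_force: 0.0
```

Call:
{"method": "step_arm", "body": {
  "steps": "0 0 0 0 0 0 0.6;0 0 0 0 0 0 0.6"
}}

```text
t: 58.15
tcp_pos: [0.4562, -0.2878, 0.3476]
tcp_rot: [-3.14, 0.001, -3.075]
ft_force: [-0.3, 0.1, -0.5]
finger_gap: 0.601
gripper_force: 0.0
```

```bash
python3 -c "
from fit import *
d=snap('top','top14')
x,f=fit([(d,grad(d))],.078,.04,.008,(.677,.158,-.14),rng=.009,ar=.1); print(x.round(4),f)
hsv=cv2.cvtColor(d['img'],cv2.COLOR_BGR2HSV)
for n,(lo,hi) in dict(green=((35,80,60),(60,255,200)),navy=((100,30,30),(125,255,110)),orange=((8,170,170),(16,255,255)),teal=((85,80,60),(100,255,220))).items():
    m=cv2.inRange(hsv,lo,hi); m[:,:320]=0; m[:,400:]=0; m[:185]=0; m[235:]=0
    v,u=np.nonzero(m); 
    if len(u)>5:
        W=np.array([rot(CASE[2]).T@(atz(d,a,b,.016)[:2]-CASE[:2])*1000 for a,b in zip(u,v)]); print(n,len(u),'min',np.percentile(W,3,0).round(1),'max',np.percentile(W,97,0).round(1))
p=x-[0,.001,0]; g=fr(p,-.009,0); go(*g,.35,np.pi+p[2])"
```

```text
[ 0.6774  0.158  -0.1454] -392.6050864448503
green 24 min [-18.4  52.6] max [-12.5  88.2]
navy 65 min [ -87.7 -122.3] max [-13.3  36.7]
orange 18 min [-17.4 -45.7] max [-12.7 -12.7]
teal 24 min [-18.2 -90. ] max [-12.3 -54.5]
turn [-0.  -0.  12.2] shift [-145.5  472.1   -3.4]
```

Call:
{"method": "step_arm", "body": {
  "steps": "0 0 0 0 0 6.1 0.6;0 0 0 0 0 6.1 0.6;-13.2 43 0 0 0 0 0.6;-13.2 43 0 0 0 0 0.6;-13.2 43 0 0 0 0 0.6"
}}

```text
t: 58.7
tcp_pos: [0.5146, -0.1642, 0.3457]
tcp_rot: [3.141, -0.002, 2.995]
ft_force: [-0.1, -0.5, -0.6]
finger_gap: 0.601
gripper_force: 0.0
```

Call:
{"method": "step_arm", "body": {
  "steps": "-13.2 43 0 0 0 0 0.6;-13.2 43 0 0 0 0 0.6;-13.2 43 0 0 0 0 0.6;-13.2 43 0 0 0 0 0.6;-13.2 43 0 0 0 0 0.6"
}}

```text
t: 59.2
tcp_pos: [0.6113, 0.0392, 0.3455]
tcp_rot: [-3.141, -0.002, 2.996]
ft_force: [1.0, -1.2, -0.3]
finger_gap: 0.599
gripper_force: 0.0
```

Call:
{"method": "step_arm", "body": {
  "steps": "-13.2 43 0 0 0 0 0.6;-13.2 43 0 0 0 0 0.6;-13.2 43 0 0 0 0 0.6;0 0 0 0 0 0 0.6;0 0 0 0 0 0 0.6"
}}

```text
t: 59.7
tcp_pos: [0.6686, 0.16, 0.3449]
tcp_rot: [-3.14, -0.002, 2.997]
ft_force: [-0.3, -0.8, -1.3]
finger_gap: 0.601
gripper_force: 0.0
```

```bash
cat >> h.py <<'E'
LG=np.array([.6774,.157,-.1454])
E
python3 -c "
from h import *
g=fr(LG,-.009,0); go(*g,.173,np.pi+LG[2])"
```

```text
turn [-0.1 -0.1  0. ] shift [-1.000e-01 -1.700e+00  1.719e+02]
```

Call:
{"method": "step_arm", "body": {
  "steps": "0 -1 0 0 0 0 0.6;0 0 45 0 0 0 0.6;0 0 45 0 0 0 0.6;0 0 45 0 0 0 0.6;0 0 15 0 0 0 0.6"
}}

```text
t: 60.2
tcp_pos: [0.6675, 0.1565, 0.1928]
tcp_rot: [-3.139, -0.005, 2.994]
ft_force: [-0.7, -0.8, 0.3]
finger_gap: 0.6
gripper_force: 0.0
```

Call:
{"method": "step_arm", "body": {
  "steps": "0 0 0 0 0 0 0.6;0 0 0 0 0 0 0.6;0 0 0 0 0 0 0.6"
}}

```text
t: 60.5
tcp_pos: [0.6693, 0.1581, 0.1993]
tcp_rot: [3.14, 0.003, 2.995]
ft_force: [-0.2, -0.3, 0.5]
finger_gap: 0.601
gripper_force: 0.0
```

```bash
python3 -c "
from h import *
g=fr(LG,-.009,0); go(*g,.173,np.pi+LG[2])"
```

```text
turn [ 0.1  0.2 -0.1] shift [ 0.8  0.1 26.3]
```

Call:
{"method": "step_arm", "body": {
  "steps": "0 0 11 0 0 0 0.6;0 0 10 0 0 0 0.6;0 0 0 0 0 0 0.55;0 0 0 0 0 0 0.5;0 0 0 0 0 0 0.5",
  "newtons": 25
}}

```text
t: 61.0
tcp_pos: [0.6687, 0.1582, 0.1761]
tcp_rot: [3.142, 0.0, 2.995]
ft_force: [-0.3, -0.5, 0.8]
finger_gap: 0.495
gripper_force: 0.0
```

Call:
{"method": "step_arm", "body": {
  "steps": "0 0 0 0 0 0 0.5;0 0 0 0 0 0 0.5"
}}

```text
t: 61.2
tcp_pos: [0.6687, 0.1581, 0.1761]
tcp_rot: [3.142, 0.0, 2.995]
ft_force: [-0.3, 0.5, 0.2]
finger_gap: 0.498
gripper_force: 0.0
```

Call:
{"method": "step_arm", "body": {
  "steps": "0 0 2.8 0 0 0 0.5;0 0 0 0 0 0 0.5;0 0 0 0 0 0 0.3;0 0 0 0 0 0 0.3;0 0 0 0 0 0 0.3"
}}

```text
t: 61.7
tcp_pos: [0.6686, 0.1581, 0.173]
tcp_rot: [-3.141, -0.0, 2.995]
ft_force: [0.2, 0.7, 0.1]
finger_gap: 0.463
gripper_force: 25.2
```

Call:
{"method": "step_arm", "body": {
  "steps": "0 0 0 0 0 0 0.3;0 0 0 0 0 0 0.3;0 0 0 0 0 0 0.3",
  "newtons": 60
}}

```text
t: 62.0
tcp_pos: [0.6687, 0.1581, 0.1732]
tcp_rot: [-3.142, 0.0, 2.995]
ft_force: [-1.0, -1.0, 4.3]
finger_gap: 0.444
gripper_force: 60.5
```

Call:
{"method": "step_arm", "body": {
  "steps": "0 0 -10 0 0 0 0.3;0 0 -30 0 0 0 0.3;0 0 -40 0 0 0 0.3;0 0 -40 0 0 0 0.3;0 0 -40 0 0 0 0.3"
}}

```text
t: 62.5
tcp_pos: [0.6684, 0.1581, 0.3354]
tcp_rot: [3.141, 0.0, 2.995]
ft_force: [-0.0, -0.4, 0.2]
finger_gap: 0.443
gripper_force: 60.3
```

```bash
cat >> h.py <<'E'
def tojig(gx,z,dy=0): 
    x,y=fr(JIG,gx/1000,dy/1000); go(x,y,z,np.pi+JIG[2])
E
python3 -c "
from h import *
tojig(-110,.34); tojig(-65,.34); s=get_state(); print(s['finger_gap'],s['gripper_force'],s['tcp_pos'])"
```

```text
turn [ 0.   0.  -1.7] shift [ 259.9 -192.3   -4.6]
turn [ 0.   0.  -1.7] shift [ 214.9 -192.3   -4.6]
0.4429305994613443 60.300471782684326 [0.66837319 0.15807304 0.33544802]
```

Call:
{"method": "step_arm", "body": {
  "steps": "0 0 0 0 0 -1.7 0.3;28.9 -27.5 0 0 0 0 0.3;28.9 -27.5 0 0 0 0 0.3;28.9 -27.5 0 0 0 0 0.3;28.9 -27.5 0 0 0 0 0.3"
}}

```text
t: 63.0
tcp_pos: [0.5394, 0.0614, 0.3335]
tcp_rot: [-3.142, 0.0, 3.025]
ft_force: [2.5, 0.3, -0.1]
finger_gap: 0.449
gripper_force: 60.3
```

Call:
{"method": "step_arm", "body": {
  "steps": "28.9 -27.5 0 0 0 0 0.3;28.9 -27.5 0 0 0 0 0.3;28.9 -27.5 0 0 0 0 0.3;0 0 0 0 0 0 0.3;0 0 0 0 0 0 0.3"
}}

```text
t: 63.5
tcp_pos: [0.4453, -0.0098, 0.3336]
tcp_rot: [-3.142, 0.001, 3.025]
ft_force: [0.0, 0.2, 0.3]
finger_gap: 0.447
gripper_force: 60.4
```

```bash
python3 -c "
from h import *
injig(); tojig(-52,.22)"
```

```text
jig xyz [-52.   -0.5] 178.6 r 156.3 th 121.6 F [0.  0.2 0.3] gap 0.447 [-3.142e+00  1.000e-03  3.025e+00]
turn [-0.  0.  0.] shift [ -0.    0.5 113.6]
```

Call:
{"method": "step_arm", "body": {
  "steps": "0 0.5 40 0 0 0 0.3;0 0 40 0 0 0 0.3;0 0 30 0 0 0 0.3;0 0 0 0 0 0 0.3;0 0 0 0 0 0 0.3"
}}

```text
t: 64.0
tcp_pos: [0.4458, -0.0085, 0.2236]
tcp_rot: [-3.141, -0.0, 3.026]
ft_force: [1.0, 0.4, -0.1]
finger_gap: 0.447
gripper_force: 60.6
```

Call:
{"method": "step_arm", "body": {
  "steps": "0 0 6 0 0 0 0.3;0 0 0 0 0 0 0.3"
}}

```text
t: 64.2
tcp_pos: [0.4457, -0.0091, 0.2177]
tcp_rot: [3.141, 0.001, 3.025]
ft_force: [-0.2, 0.4, -0.7]
finger_gap: 0.446
gripper_force: 60.6
```

Call:
{"method": "step_arm", "body": {
  "steps": "0 0 6 0 0 0 0.3;0 0 0 0 0 0 0.3"
}}

```text
t: 64.4
tcp_pos: [0.4455, -0.0091, 0.2109]
tcp_rot: [-3.142, 0.0, 3.025]
ft_force: [1.2, 0.2, -0.8]
finger_gap: 0.445
gripper_force: 60.6
```

Call:
{"method": "step_arm", "body": {
  "steps": "0 0 5 0 0 0 0.3;0 0 0 0 0 0 0.3;0 0 0 0 0 0 0.3"
}}

```text
t: 64.7
tcp_pos: [0.4454, -0.009, 0.206]
tcp_rot: [-3.141, -0.0, 3.025]
ft_force: [0.2, 0.1, -0.5]
finger_gap: 0.443
gripper_force: 60.6
```

```bash
python3 -c "
from h import *
injig()"
```

```text
jig xyz [-52.    0.3] 51.0 r 82.2 th 176.2 F [ 0.2  0.1 -0.5] gap 0.443 [-3.141 -0.     3.025]
```

Call:
{"method": "step_arm", "body": {
  "steps": "0 0 3 0 0 0 0.3;0 0 0 0 0 0 0.3"
}}

```text
t: 64.9
tcp_pos: [0.4454, -0.009, 0.2028]
tcp_rot: [-3.141, -0.0, 3.025]
ft_force: [0.1, 0.2, -0.7]
finger_gap: 0.443
gripper_force: 60.6
```

Call:
{"method": "step_arm", "body": {
  "steps": "0 0 2.5 0 0 0 0.3;0 0 0 0 0 0 0.3"
}}

```text
t: 65.1
tcp_pos: [0.4454, -0.009, 0.2004]
tcp_rot: [-3.141, -0.0, 3.025]
ft_force: [-0.6, 0.4, 0.2]
finger_gap: 0.444
gripper_force: 60.6
```

Call:
{"method": "step_arm", "body": {
  "steps": "-2 0 0 0 0 0 0.3;0 0 0 0 0 0 0.3"
}}

```text
t: 65.3
tcp_pos: [0.4476, -0.0093, 0.2007]
tcp_rot: [-3.142, 0.0, 3.025]
ft_force: [-0.1, 0.5, 0.4]
finger_gap: 0.442
gripper_force: 60.6
```

Call:
{"method": "step_arm", "body": {
  "steps": "-1.5 0 0 0 0 0 0.3;0 0 0 0 0 0 0.3"
}}

```text
t: 65.5
tcp_pos: [0.449, -0.0095, 0.2007]
tcp_rot: [-3.142, 0.0, 3.025]
ft_force: [0.1, 0.7, -1.0]
finger_gap: 0.444
gripper_force: 60.6
```

```bash
python3 -c "
from h import *
injig()"
```

```text
jig xyz [-48.3   0.3] 45.7 r 78.3 th 179.9 F [ 0.1  0.7 -1. ] gap 0.444 [-3.142  0.     3.025]
```

Call:
{"method": "step_arm", "body": {
  "steps": "-1 0 0 0 0 0 0.3;0 0 0 0 0 0 0.3"
}}

```text
t: 65.7
tcp_pos: [0.45, -0.0096, 0.2006]
tcp_rot: [-3.141, 0.0, 3.025]
ft_force: [0.4, -0.4, -1.1]
finger_gap: 0.443
gripper_force: 60.6
```

Call:
{"method": "step_arm", "body": {
  "steps": "-1 0 0 0 0 0 0.3;0 0 0 0 0 0 0.3"
}}

```text
t: 65.9
tcp_pos: [0.4507, -0.0096, 0.2006]
tcp_rot: [-3.141, -0.001, 3.025]
ft_force: [-1.5, 1.1, 0.6]
finger_gap: 0.447
gripper_force: 60.6
```

Call:
{"method": "step_arm", "body": {
  "steps": "-1 0 0 0 0 0 0.3;0 0 0 0 0 0 0.3"
}}

```text
t: 66.1
tcp_pos: [0.4512, -0.0097, 0.2005]
tcp_rot: [-3.141, -0.003, 3.025]
ft_force: [-7.1, 2.1, 1.4]
finger_gap: 0.447
gripper_force: 60.7
```

Call:
{"method": "step_arm", "body": {
  "steps": "-1 0 0 0 0 0 0.3;0 0 0 0 0 0 0.3"
}}

```text
t: 66.3
tcp_pos: [0.4516, -0.0097, 0.2003]
tcp_rot: [-3.141, -0.004, 3.026]
ft_force: [-13.2, 4.6, 1.6]
finger_gap: 0.444
gripper_force: 60.8
```

```bash
python3 -c "
from h import *
injig()"
```

```text
jig xyz [-45.8   0.4] 45.3 r 75.8 th -179.9 F [-13.2   4.6   1.6] gap 0.444 [-3.141 -0.004  3.026]
```

Call:
{"method": "step_arm", "body": {
  "steps": "1.5 0 1 0 0 0 0.3;0 0 0 0 0 0 0.3;0 0 0 0 0 0 0.5;0 0 0 0 0 0 0.55;0 0 0 0 0 0 0.55"
}}

```text
t: 66.8
tcp_pos: [0.4516, -0.0098, 0.1997]
tcp_rot: [-3.142, 0.001, 3.025]
ft_force: [-0.5, -0.3, -0.2]
finger_gap: 0.555
gripper_force: 0.0
```

Call:
{"method": "step_arm", "body": {
  "steps": "0 0 -10 0 0 0 0.55;0 0 -40 0 0 0 0.55;0 0 -50 0 0 0 0.55;0 0 -50 0 0 0 0.55;0 0 -45 0 0 0 0.55"
}}

```text
t: 67.3
tcp_pos: [0.4507, -0.0097, 0.3979]
tcp_rot: [3.142, 0.001, 3.025]
ft_force: [0.7, -1.6, -0.3]
finger_gap: 0.547
gripper_force: 0.0
```

Call:
{"method": "step_arm", "body": {
  "steps": "-36 0 0 0 0 0 0.5;-36 0 0 0 0 0 0.5;-36 0 0 0 0 0 0.5;-36 0 0 0 0 0 0.5;-36 0 0 0 0 0 0.5"
}}

```text
t: 67.8
tcp_pos: [0.6311, -0.0311, 0.3957]
tcp_rot: [3.142, 0.0, 3.025]
ft_force: [-0.2, 0.2, 0.2]
finger_gap: 0.504
gripper_force: 0.0
```

Call:
{"method": "step_arm", "body": {
  "steps": "0 0 0 0 0 0 0.5;0 0 0 0 0 0 0.5;0 0 0 0 0 0 0.5"
}}

```text
t: 68.1
tcp_pos: [0.6295, -0.0306, 0.3952]
tcp_rot: [-3.141, -0.0, 3.025]
ft_force: [-0.1, -0.0, -0.2]
finger_gap: 0.499
gripper_force: 0.0
```

```bash
python3 -c "
from fit import *
injig(); tojig(136.9,.2115); d=snap('scene','scene15'); e=snap('top','top15')
c=fr(JIG,-.0385,0)
# white long tile: fit front half (robot end) in scene and top
for n in('scene15','top15'):
  q=fr(JIG,-.0385-.039+.02,0); x,f=fit(prep(n),.04,.04,.034,(q[0],q[1],JIG[2]),rng=.009,ar=.05,sides='sew'); print(n,(rot(JIG[2]).T@(x[:2]-JIG[:2])*1000).round(1)+[19,0],x[2].round(3),round(f))
"
```

```text
jig xyz [133.3   0.4] 240.2 r 220.4 th 62.0 F [-0.1 -0.  -0.2] gap 0.499 [-3.141 -0.     3.025]
turn [-0. -0.  0.] shift [ -3.6  -0.4 183.7]
scene15 [-35.9  -0.5] -0.141 -557
top15 [-38.   -1.3] -0.131 -599
```

Call:
{"method": "step_arm", "body": {
  "steps": "-3.6 -0.4 0 0 0 0 0.5;0 0 45 0 0 0 0.5;0 0 45 0 0 0 0.5;0 0 45 0 0 0 0.5;0 0 25 0 0 0 0.5"
}}

```text
t: 68.7
tcp_pos: [0.633, -0.0316, 0.2315]
tcp_rot: [-3.141, -0.003, 3.025]
ft_force: [0.1, 0.1, 0.3]
finger_gap: 0.503
gripper_force: 0.0
```

Call:
{"method": "step_arm", "body": {
  "steps": "0 0 0 0 0 0 0.5;0 0 12 0 0 0 0.5;0 0 11 0 0 0 0.5;0 0 0 0 0 0 0.5;0 0 0 0 0 0 0.5"
}}

```text
t: 69.2
tcp_pos: [0.6338, -0.0315, 0.2122]
tcp_rot: [-3.142, 0.001, 3.025]
ft_force: [-0.0, -0.7, 0.8]
finger_gap: 0.5
gripper_force: 0.0
```

Call:
{"method": "step_arm", "body": {
  "steps": "0 0 0 0 0 0 0;0 0 0 0 0 0 0;0 0 0 0 0 0 0;0 0 0 0 0 0 0;0 0 0 0 0 0 0",
  "newtons": 30
}}

```text
t: 69.7
tcp_pos: [0.6338, -0.032, 0.2119]
tcp_rot: [-3.141, 0.001, 3.024]
ft_force: [1.5, -5.4, 2.2]
finger_gap: 0.185
gripper_force: 35.2
```

```bash
python3 -c "
from h import *
injig()"
```

```text
jig xyz [137.8  -0.5] 56.9 r 108.4 th 6.1 F [ 1.5 -5.4  2.2] gap 0.185 [-3.141e+00  1.000e-03  3.024e+00]
```

Call:
{"method": "step_arm", "body": {
  "steps": "1 -0.5 -8 0 0 0 0;2 0 -8 0 0 0 0;3 0 -8 0 0 0 0;3 0 -7.5 0 0 0 0;4 0 -7.5 0 0 0 0"
}}

```text
t: 70.2
tcp_pos: [0.6204, -0.0305, 0.2513]
tcp_rot: [-3.141, -0.0, 3.025]
ft_force: [-0.3, -3.3, -4.2]
finger_gap: 0.183
gripper_force: 33.1
```

Call:
{"method": "step_arm", "body": {
  "steps": "4 0 -7 0 0 0 0;5 0 -7 0 0 0 0;5 0 -6 0 0 0 0;6 0 -6 0 0 0 0;6 0 -5.5 0 0 0 0"
}}

```text
t: 70.7
tcp_pos: [0.5944, -0.0273, 0.2827]
tcp_rot: [3.141, 0.0, 3.025]
ft_force: [1.2, -1.3, -6.4]
finger_gap: 0.184
gripper_force: 34.5
```

```bash
python3 -c "
from h import *
injig()"
```

```text
jig xyz [98.2 -0.4] 127.7 r 106.8 th 50.3 F [ 1.2 -1.3 -6.4] gap 0.184 [3.141 0.    3.025]
```

Call:
{"method": "step_arm", "body": {
  "steps": "6.5 0 -5 0 0 0 0;7 0 -4.5 0 0 0 0;7.3 0 -4 0 0 0 0;7.6 0 -3.4 0 0 0 0;7.8 0 -2.8 0 0 0 0"
}}

```text
t: 71.2
tcp_pos: [0.5584, -0.0229, 0.3021]
tcp_rot: [3.141, 0.001, 3.025]
ft_force: [3.6, 1.4, -6.9]
finger_gap: 0.18
gripper_force: 35.3
```

Call:
{"method": "step_arm", "body": {
  "steps": "8 0 -2.2 0 0 0 0;8 0 -1.6 0 0 0 0;8 0 -1 0 0 0 0;0 0 0 0 0 0 0"
}}

```text
t: 71.6
tcp_pos: [0.5344, -0.0199, 0.307]
tcp_rot: [3.141, -0.0, 3.026]
ft_force: [1.3, 3.4, -0.3]
finger_gap: 0.183
gripper_force: 35.8
```

```bash
python3 -c "
from h import *
injig()"
```

```text
jig xyz [37.6 -0.1] 152.0 r 106.7 th 85.9 F [ 1.3  3.4 -0.3] gap 0.183 [ 3.141 -0.     3.026]
```

Call:
{"method": "step_arm", "body": {
  "steps": "4 0 -0.5 0 0 0 0;4 0 0 0 0 0 0;0 0 0 0 0 0 0"
}}

```text
t: 71.9
tcp_pos: [0.5271, -0.0191, 0.3073]
tcp_rot: [3.141, 0.0, 3.026]
ft_force: [3.9, 4.3, -1.8]
finger_gap: 0.18
gripper_force: 35.5
```

Call:
{"method": "step_arm", "body": {
  "steps": "4 0 0 0 0 0 0;0 0 0 0 0 0 0"
}}

```text
t: 72.1
tcp_pos: [0.5232, -0.0186, 0.3072]
tcp_rot: [3.141, 0.001, 3.026]
ft_force: [4.8, 3.5, -3.8]
finger_gap: 0.177
gripper_force: 35.2
```

Call:
{"method": "step_arm", "body": {
  "steps": "3 0 0 0 0 0 0;0 0 0 0 0 0 0"
}}

```text
t: 72.3
tcp_pos: [0.5203, -0.0182, 0.3071]
tcp_rot: [3.141, 0.0, 3.026]
ft_force: [4.3, 5.3, -5.6]
finger_gap: 0.178
gripper_force: 35.0
```

Call:
{"method": "step_arm", "body": {
  "steps": "2 0 0.3 0 0 0 0;0 0 0 0 0 0 0"
}}

```text
t: 72.5
tcp_pos: [0.5184, -0.018, 0.307]
tcp_rot: [3.141, 0.001, 3.026]
ft_force: [4.2, 4.1, -3.7]
finger_gap: 0.182
gripper_force: 35.4
```

```bash
python3 -c "
from h import *
injig()"
```

```text
jig xyz [21.6 -0.1] 152.0 r 106.8 th 94.5 F [ 4.2  4.1 -3.7] gap 0.182 [3.141e+00 1.000e-03 3.026e+00]
```

Now at 94.5°; I push gently on until it stops.

Call:
{"method": "step_arm", "body": {
  "steps": "1.5 0 0.2 0 0 0 0;0 0 0 0 0 0 0"
}}

```text
t: 72.7
tcp_pos: [0.517, -0.0178, 0.3068]
tcp_rot: [3.141, 0.001, 3.026]
ft_force: [4.8, 5.0, -2.9]
finger_gap: 0.185
gripper_force: 35.5
```

Call:
{"method": "step_arm", "body": {
  "steps": "1.5 0 0.2 0 0 0 0;0 0 0 0 0 0 0"
}}

```text
t: 72.9
tcp_pos: [0.5155, -0.0177, 0.3066]
tcp_rot: [3.141, 0.001, 3.026]
ft_force: [4.8, 4.0, -2.9]
finger_gap: 0.179
gripper_force: 35.4
```

Call:
{"method": "step_arm", "body": {
  "steps": "1 0 0 0 0 0 0;0 0 0 0 0 0 0"
}}

```text
t: 73.1
tcp_pos: [0.5146, -0.0176, 0.3065]
tcp_rot: [3.141, 0.001, 3.026]
ft_force: [5.2, 3.8, -4.0]
finger_gap: 0.181
gripper_force: 35.0
```

Call:
{"method": "step_arm", "body": {
  "steps": "1 0 0 0 0 0 0;0 0 0 0 0 0 0"
}}

```text
t: 73.3
tcp_pos: [0.5138, -0.0175, 0.3065]
tcp_rot: [3.141, 0.002, 3.026]
ft_force: [8.8, 4.4, -7.8]
finger_gap: 0.186
gripper_force: 34.5
```

```bash
python3 -c "
from h import *
injig()"
```

```text
jig xyz [16.9 -0.1] 151.5 r 106.8 th 97.1 F [ 8.8  4.4 -7.8] gap 0.186 [3.141e+00 2.000e-03 3.026e+00]
```

Call:
{"method": "step_arm", "body": {
  "steps": "1 0 0 0 0 0 0;0 0 0 0 0 0 0"
}}

```text
t: 73.5
tcp_pos: [0.513, -0.0174, 0.3064]
tcp_rot: [3.141, 0.002, 3.026]
ft_force: [11.0, 3.3, -10.6]
finger_gap: 0.179
gripper_force: 34.1
```

Call:
{"method": "step_arm", "body": {
  "steps": "1 0 0 0 0 0 0;0 0 0 0 0 0 0"
}}

```text
t: 73.7
tcp_pos: [0.5122, -0.0173, 0.3064]
tcp_rot: [3.14, 0.003, 3.025]
ft_force: [13.1, 3.3, -12.8]
finger_gap: 0.181
gripper_force: 33.7
```

Call:
{"method": "step_arm", "body": {
  "steps": "1 0 0 0 0 0 0;0 0 0 0 0 0 0"
}}

```text
t: 73.9
tcp_pos: [0.5114, -0.0172, 0.3064]
tcp_rot: [3.14, 0.003, 3.026]
ft_force: [15.5, 3.1, -14.5]
finger_gap: 0.183
gripper_force: 33.4
```

Call:
{"method": "step_arm", "body": {
  "steps": "1 0 0 0 0 0 0;0 0 0 0 0 0 0"
}}

```text
t: 74.1
tcp_pos: [0.5106, -0.0172, 0.3064]
tcp_rot: [3.14, 0.004, 3.025]
ft_force: [19.6, 2.3, -17.5]
finger_gap: 0.181
gripper_force: 32.8
```

```bash
python3 -c "
from h import *
injig()
d=snap('scene','scene16')
cv2.imwrite('pics/s16.png',cv2.resize(d['img'][190:275,215:310],None,fx=6,fy=6,interpolation=cv2.INTER_CUBIC))"
```

```text
jig xyz [13.7 -0.2] 151.4 r 107.2 th 98.7 F [ 19.6   2.3 -17.5] gap 0.181 [3.14  0.004 3.025]
```

```bash
python3 -c "
from h import *
for n in('scene0','scene2','scene16'):
    d=load(n); h=cv2.cvtColor(d['img'],cv2.COLOR_BGR2HSV); m=(cv2.inRange(h,(0,150,60),(6,255,255))|cv2.inRange(h,(172,150,60),(180,255,255))); m[:, :240]=0;m[:,300:]=0;m[:180]=0;m[240:]=0
    v,u=np.nonzero(m); print(n,len(u),[(a,u[v==a].min(),u[v==a].max()) for a in sorted(set(v))])
d0,d1=load('scene0'),load('scene16')
for (a,b) in [((225,215,285,250),'arm')]:
    pass
C=cloud(d0)
"
```

```text
scene0 51 [(np.int64(198), np.int64(266), np.int64(268)), (np.int64(199), np.int64(265), np.int64(269)), (np.int64(200), np.int64(265), np.int64(269)), (np.int64(201), np.int64(265), np.int64(269)), (np.int64(202), np.int64(266), np.int64(269)), (np.int64(203), np.int64(266), np.int64(269)), (np.int64(204), np.int64(266), np.int64(269)), (np.int64(205), np.int64(266), np.int64(269)), (np.int64(206), np.int64(266), np.int64(269)), (np.int64(207), np.int64(266), np.int64(269)), (np.int64(208), np.int64(267), np.int64(269)), (np.int64(209), np.int64(266), np.int64(270)), (np.int64(210), np.int64(267), np.int64(269))]
scene2 51 [(np.int64(198), np.int64(266), np.int64(267)), (np.int64(199), np.int64(265), np.int64(268)), (np.int64(200), np.int64(265), np.int64(269)), (np.int64(201), np.int64(265), np.int64(269)), (np.int64(202), np.int64(265), np.int64(269)), (np.int64(203), np.int64(266), np.int64(269)), (np.int64(204), np.int64(266), np.int64(269)), (np.int64(205), np.int64(266), np.int64(269)), (np.int64(206), np.int64(266), np.int64(269)), (np.int64(207), np.int64(266), np.int64(269)), (np.int64(208), np.int64(267), np.int64(269)), (np.int64(209), np.int64(266), np.int64(270)), (np.int64(210), np.int64(267), np.int64(269))]
scene16 7 [(np.int64(201), np.int64(265), np.int64(265)), (np.int64(202), np.int64(265), np.int64(265)), (np.int64(203), np.int64(265), np.int64(265)), (np.int64(204), np.int64(265), np.int64(265)), (np.int64(205), np.int64(265), np.int64(265)), (np.int64(206), np.int64(265), np.int64(265)), (np.int64(207), np.int64(265), np.int64(265))]
```

Call:
{"method": "step_arm", "body": {
  "steps": "-3 0 0 0 0 0 0;0 0 0 0 0 0 0.5;0 0 0 0 0 0 0.5;0 0 0 0 0 0 0.5;0 0 -40 0 0 0 0.5"
}}

```text
t: 74.65
tcp_pos: [0.5116, -0.0178, 0.3438]
tcp_rot: [-3.14, -0.007, 3.025]
ft_force: [0.4, 0.5, 1.4]
finger_gap: 0.499
gripper_force: 0.0
```

Call:
{"method": "step_arm", "body": {
  "steps": "0 0 -40 0 0 0 0.5;0 0 -20 0 0 0 0.5;0 0 0 0 0 0 0.5;0 0 0 0 0 0 0.5"
}}

```text
t: 75.05
tcp_pos: [0.512, -0.0179, 0.4062]
tcp_rot: [-3.141, -0.0, 3.025]
ft_force: [0.4, -1.0, 0.8]
finger_gap: 0.5
gripper_force: 0.0
```

```bash
python3 -c "
from h import *
d=snap('scene','scene17')
def red(n):
    d=load(n); h=cv2.cvtColor(d['img'],cv2.COLOR_BGR2HSV); m=(cv2.inRange(h,(0,150,60),(6,255,255))|cv2.inRange(h,(172,150,60),(180,255,255))); m[:, :240]=0;m[:,300:]=0;m[:180]=0;m[240:]=0
    v,u=np.nonzero(m); w=d['img'][v,u,2].astype(float); print(n,len(u),u.mean().round(2),v.mean().round(2),[(int(a),int(u[v==a].min()),int(u[v==a].max())) for a in sorted(set(v))])
red('scene0'); red('scene17')
a,b=load('scene0'),load('scene17')
D=cv2.absdiff(a['img'],b['img']).max(2); D[:190]=0
v,u=np.nonzero(D[190:260,225:310]>50); print(len(u), u.min()+225 if len(u) else 0,u.max()+225,v.min()+190,v.max()+190)
for t in range(200,250,4): print(''.join('#' if x>60 else '+' if x>30 else '.' for x in D[t,225:310]))
"
```

```text
scene0 51 267.43 203.69 [(198, 266, 268), (199, 265, 269), (200, 265, 269), (201, 265, 269), (202, 266, 269), (203, 266, 269), (204, 266, 269), (205, 266, 269), (206, 266, 269), (207, 266, 269), (208, 267, 269), (209, 266, 270), (210, 267, 269)]
scene17 54 267.35 204.0 [(198, 266, 267), (199, 265, 269), (200, 265, 269), (201, 265, 269), (202, 265, 269), (203, 266, 269), (204, 266, 269), (205, 266, 269), (206, 266, 269), (207, 266, 269), (208, 266, 269), (209, 266, 270), (210, 267, 269), (211, 268, 268)]
560 225 275 190 253
.......+++++++++++++++++++++++++.........++++........................................
.....+++++++++++++++++++++++++++.....................................................
...++++++++++++++++++++++.++++++.....................................................
....+++++.+++++++++++++++++++++++....................................................
....+++++++++++++++++.+++++++++++.+.......+..........................................
...++++++++++++++++++++++++++++++...+++..............................................
.+++++++++++++++++++..............+..................................................
++++++++++++++++++...................................................................
++++++++++++++.......................................................................
+++++++++++..................+###....................................................
+++++.....................###############............................................
+++++.................+##############..+.............................................
+++.................##+###########+#.................................................
```

Call:
{"method": "step_arm", "body": {
  "steps": "30 0 0 0 0 0 0.5;40 0 0 0 0 0 0.5;30 30 0 0 0 0 0.5;0 0 0 0 0 0 0.5;0 0 0 0 0 0 0.5"
}}

```text
t: 75.6
tcp_pos: [0.4163, 0.024, 0.406]
tcp_rot: [-3.141, -0.001, 3.026]
ft_force: [0.2, 0.2, 0.8]
finger_gap: 0.503
gripper_force: 0.0
```

```bash
python3 -c "
from fit import *
d=snap('top','top18'); e=snap('scene','scene18')
hsv=cv2.cvtColor(d['img'],cv2.COLOR_BGR2HSV)
for n,(lo,hi) in dict(green=((35,80,60),(60,255,200)),navy=((100,30,30),(125,255,110)),orange=((8,170,170),(16,255,255)),teal=((85,80,60),(100,255,220))).items():
    m=cv2.inRange(hsv,lo,hi); m[:,:325]=0; m[:,398:]=0; m[:190]=0; m[222:]=0
    v,u=np.nonzero(m); W=np.array([rot(CASE[2]).T@(atz(d,a,b,.016)[:2]-CASE[:2])*1000 for a,b in zip(u,v)]); print(n,len(u),np.percentile(W,3,0).round(1),np.percentile(W,97,0).round(1))
D=cv2.absdiff(load('scene2')['img'],e['img']).max(2)
for t in range(226,252,3): print(''.join('#' if x>60 else '.' for x in D[t,225:310]))
for n in ('scene18',):
  q=fr(JIG,-.0385-.039+.02,0); x,f=fit(prep(n),.04,.04,.034,(q[0],q[1],JIG[2]),rng=.009,ar=.05,sides='sew'); print(n,(rot(JIG[2]).T@(x[:2]-JIG[:2])*1000).round(1)+[19,0],x[2].round(3),round(f))
print(get_state()['t'])
"
```

```text
green 24 [-17.3  52.6] [-11.9  88.2]
navy 21 [-18.1   3.6] [-12.8  39.6]
orange 18 [-17.4 -45.7] [-12.7 -12.7]
teal 26 [-18.6 -89.8] [-12.3 -54.7]
...........###.......................................................................
.....................................................................................
.....................................................................................
......#.......................##.....................................................
###.#.......#..............######....#...............................................
........###..............###############.............................................
......................###############................................................
.....................##############..................................................
.......................##########....................................................
scene18 [-35.7  -0.6] -0.151 -591
75.7
```

```bash
python3 -c "
from cell import hand_in
print(hand_in())"
```

```text
the job is handed in; nothing more can be done
None
```

I handed the job in at about 76 s of robot time: all four drilled tiles are pushed home in the case, one to a pocket, and the long tile is in the jig with the clamp flipped back to its original locked position, judged from camera images and contact forces; the hand-in call returned no verdict and I did not measure the clamp's force on the tile.

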